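Pack rebuilt regulators and an end bracket in a shipping crate and block the gaps

ROBOT

A 6-joint arm with a two-finger parallel gripper is mounted at the origin on the work surface. World frame = base frame: x ahead of the robot, y to its left, z up, the work surface at z = 0. Lengths are in mm, angles in degrees, forces in N, time in s.
With the tool pointing down it reaches from about 350 to 850 mm from the base axis. Payload 8.1 kg.
Tool frame: the origin (TCP) lies between the finger pads; the fingertips stand 8 mm ahead of it and the grasp point (between the pads) lies 11 mm behind it (r.tip_extent is the distance from the TCP to the fingertips, in mm); z points along the fingers, y is the direction in which the jaws open and shut (so a half turn about z gives the same grasp; the last joint's range is limited). The gripper opens to 85 mm and grips with 20 to 120 N. Pads are 22 mm wide; open, the fingers measure 114 mm over their backs; the gripper's body (76 mm by 85 mm) begins 54 mm behind the grasp point. The pads swing forward as they close: fully open they stand 13 mm farther back than shut.
Start: joints at [60.653, 7.471, 85.268, -0, 87.261, -4.893], TCP at [248.356, 546.191, 239.292] pointing down, gripper open.
Joint ranges: [-169.43, 169.43], [-51.17, 129.36], [1.28, 143.12], [-76.62, 256.62], [0, 156.53], [-152.29, 152.29]. Speed limits (degrees/s): [136.94, 136.94, 159.86, 180, 180, 180].

INTERFACE

Orientations are given as [roll, pitch, yaw] about the fixed x, y, z axes, in that order (R = Rz(yaw) Ry(pitch) Rx(roll)).
In Python, from bench import sensors, viewer, hand_in, r gives the robot as it stands. The module is installed in compiled form; this text tells all that it offers.
- The arm moves only by the tool move_arm, never from a script. Its argument "rows" is a list that holds one entry, the list of rows, each a list of 6 numbers: the shift along the tool's x, y, z in m, then the turn, a rotation vector about the tool's x, y, z in degrees. In form: [[[tx, ty, tz, rx, ry, rz], ...]]. A call has 1 to 20 rows; each row is the pose to reach, as a shift and turn from the pose commanded when the call began, along the tool's axes at that moment; what a row does not reach only later rows make up. A row lasts 1/10 s, in which the tool goes at most 50 mm and 8.59 degrees, less where a joint would pass 70% of its speed; a pose out of reach is approached as far as the arm can. A call with a gripper value outside its range is refused whole. "grip" is the opening, from 0 (shut) to 1 (fully open), set as the call begins (left out, the last holds). The fingers move at their own pace and stop on an object; "newtons" is the grip in N (left out, the last holds). Time passes only in rows, so rows that repeat a pose let the fingers close. It gives the time, the measured TCP pose, the force and the opening at its end, in the units of the state.
- sensors.sense(): the state, without advancing time (a new reading comes with each control period).
- viewer.snapshot(name): name is "scene" or "top"; returns a dict with "color" (420x560x3 uint8, red, green, blue), "camera_matrix" (3x3 intrinsics, pixels), "R" (3x3) and "t" (3): a world point X has camera coordinates R X + t. Camera axes: x right, y down, z forward; pixel columns grow to the right and rows downward; lengths in mm; the calibration is good to about 2 mm. A picture is of the moment at which its call begins. There is no depth.
- hand_in(): hands the job in, once; it reports no verdict.
The state is a dict: "time": time; "joint_pos": joint angles; "qd": joint speeds; "joint_efforts": joint torques, N m; "tool_pos": TCP position; "tcp_rot": TCP orientation; "ft_force": force on the tool from outside, world axes, zero at the start; "wrist_torque": the same for the moment, N m; "finger_gap": finger opening in mm.
Only numpy, scipy, OpenCV 4.12 (cv2) and the standard library are available. Lean on these libraries where they do the work, as an engineer would, in place of code of your own. Each camera call takes 0.05 s, during which the arm holds its last target.

TASK

Pack the shipping crate: lay the black T-shaped end bracket flat and square in its T-shaped pocket, and stand every voltage regulator on the bench (two or three of them) upright in a bay of its own, lengthwise, down on the floor. Then stand, in each occupied bay, the one wooden block whose length takes up the gap that the regulator leaves, also right down on the floor, so that nothing can shift. Do not knock over the glass jar.

Things in the scene. Friction and masses are not known exactly. Their poses are not given: they have to be found in the camera images.
- crate: shallow open wooden shipping crate fixed to the bench, 226 (x) x 234 (y) mm outside, rim 32 mm above the bench everywhere, inner floor 10 mm above the bench (all recesses 22 mm deep). Origin: centre of its underside; x points away from the robot (turned a few degrees). The robot-side part has three bays side by side, the far part has one T-shaped pocket.
- bay1 (a point): centre of the floor of the right (-y) bay of the crate; axes as the crate's. The bay is 120 mm long (along x), 44 mm wide (y), 22 mm deep; solid wood rails 31 mm wide lie between bays (bay pitch 75 mm), 20 mm outside.
- bay2 (a point): centre of the floor of the middle bay of the crate; axes as the crate's. The bay is 120 mm long (along x), 44 mm wide (y), 22 mm deep; solid wood rails 31 mm wide lie between bays (bay pitch 75 mm), 20 mm outside.
- bay3 (a point): centre of the floor of the left (+y) bay of the crate; axes as the crate's. The bay is 120 mm long (along x), 44 mm wide (y), 22 mm deep; solid wood rails 31 mm wide lie between bays (bay pitch 75 mm), 20 mm outside.
- pocket (a point): centre of the floor of the T-shaped pocket; axes as the crate's. It has the outline of the end bracket with 2 mm to spare all round, 22 mm deep; the cross-bar of the T is at the far (+x) side, its stem points to the bays (-x).
- bracket_c (a point): black end bracket, 0.4 kg: T-shaped plate 22 mm thick (cross-bar 90 mm along y, 30 mm wide, centred at x = +16 mm; stem 40 mm wide, reaching to x = -31 mm); on it a square bearing housing 34 x 34 mm, 36 mm tall, to grip. Point: on the housing's axis, 29 mm above the underside (half of the overall 58 mm); z up. Axes match pocket when seated, plate flush with the rim.
- reg1_c (a point): voltage regulator 1: black box with a heavy steel foot, 50 mm long (x), 40 mm wide (y), 54 mm tall, 0.18 to 0.35 kg; point at its centre, z up. May be absent.
- reg2_c (a point): voltage regulator 2: black box with a heavy steel foot, 62 mm long (x), 40 mm wide (y), 54 mm tall, 0.18 to 0.35 kg; point at its centre, z up. May be absent.
- reg3_c (a point): voltage regulator 3: black box with a heavy steel foot, 74 mm long (x), 40 mm wide (y), 54 mm tall, 0.18 to 0.35 kg; point at its centre, z up. May be absent.
- reg4_c (a point): voltage regulator 4: black box with a heavy steel foot, 86 mm long (x), 40 mm wide (y), 54 mm tall, 0.18 to 0.35 kg; point at its centre, z up. May be absent.
- blk1_c (a point): bare wooden block 1: 65 mm long (x), 40 mm wide (y), 54 mm tall, 0.09 kg; point at its centre, z up. Together with regulator 1 (50 mm) it is 115 mm long, and so takes up a 120 mm bay. Always present, spare if regulator 1 is absent.
- blk2_c (a point): bare wooden block 2: 53 mm long (x), 40 mm wide (y), 54 mm tall, 0.09 kg; point at its centre, z up. Together with regulator 2 (62 mm) it is 115 mm long, and so takes up a 120 mm bay. Always present, spare if regulator 2 is absent.
- blk3_c (a point): bare wooden block 3: 41 mm long (x), 40 mm wide (y), 54 mm tall, 0.09 kg; point at its centre, z up. Together with regulator 3 (74 mm) it is 115 mm long, and so takes up a 120 mm bay. Always present, spare if regulator 3 is absent.
- blk4_c (a point): bare wooden block 4: 29 mm long (x), 40 mm wide (y), 54 mm tall, 0.09 kg; point at its centre, z up. Together with regulator 4 (86 mm) it is 115 mm long, and so takes up a 120 mm bay. Always present, spare if regulator 4 is absent.
- jar_c (a point): glass jar with a brass-coloured cap, 56 mm across, 75 mm tall, a bystander among the parts; point at its centre, z up. Other bystanders nearby, not given: a roll of tape 76 mm across, 24 mm tall, and a copper-coloured tin 60 mm across, 38 mm tall.
Not all that is in view belongs to the job. Leave any purple look-alike of the part that bears blk1_c alone.

How it is judged:
By the outcome, as a careful person would: the job done as asked, in the order asked, and still so for the second after the job is handed in, with the robot touching nothing.
Of reg1, reg2, reg3, reg4 only 2 to 3 are there at a start; the rules pass over those that are not, and their reading is None.
At some moment in a run one of reg1, reg2, reg3, reg4, bracket may be knocked a few centimetres aside while the robot is not near it.
It also fails if it takes over 210 s, if anything falls off the work surface, if the arm or the gripper's body presses on something with over 40 N, if the wrist force passes 120 N, or if a joint passes its speed limit or range.

## Working session

There is one attempt and no reset: what is moved stays moved. The work goes in short steps, Python scripts to look and compute and a tool call to move; the robot and the scene stay as the last step left them, time stands still between calls to the robot, and variables do not carry over. Pictures are saved under pics/ and viewed, and the job is handed in when it is done.

Besides the shell and the picture viewer there is one more tool, called by a JSON object that holds its "name" and its "arguments". move_arm: Moves the arm, as the interface text tells. Its arguments: {"type":"object","properties":{"rows":{"type":"array","items":{"type":"array","items":{"type":"array","items":{"type":"number"}}}},"grip":{"type":"number"},"newtons":{"type":"number"}},"required":["rows"]}

```bash
ls; mkdir -p pics
python3 - <<'E'
from bench import sensors, viewer, r
import cv2, numpy as np
print(sensors.sense())
for n in("scene","top"):
    s=viewer.snapshot(n); cv2.imwrite(f"pics/{n}0.png",s["color"][:,:,::-1]); print(n,s["camera_matrix"],s["R"],s["t"])
E
```

```text
pics
{'time': 0.0, 'joint_pos': array([ 6.06524338e+01,  7.51641458e+00,  8.53293100e+01,  6.23846654e-04,
        8.72620466e+01, -4.89294262e+00]), 'qd': array([-0.03569396, -0.04498708, -0.0416458 ,  0.10902195, -0.01701683,
       -0.10340742]), 'joint_efforts': array([-1.16358565e-04, -5.69381297e+01, -5.00561714e+01, -2.61165369e-04,
        1.43911593e-02,  1.56897352e-05]), 'tool_pos': array([248.09337653, 545.71353536, 238.23051046]), 'tcp_rot': array([-1.79892675e+02, -9.81305841e-03,  1.55545337e+02]), 'ft_force': array([ 0.83396688,  0.26150428, -0.37618273]), 'wrist_torque': array([-0.00868592, -0.0097536 ,  0.03338073]), 'finger_gap': 85.5886343902484}
scene [[466.2191693    0.         284.57711929]
 [  0.         466.2191693  208.32041678]
 [  0.           0.           1.        ]] [[-0.52536082  0.85078817  0.01246981]
 [ 0.47258699  0.30394623 -0.82721111]
 [-0.70757158 -0.42869124 -0.56175286]] [ 239.01823429 -180.53477131 1539.15912367]
top [[473.89755933   0.         276.99175115]
 [  0.         473.89755933 205.02950092]
 [  0.           0.           1.        ]] [[ 0.01066546 -0.99994071 -0.00219844]
 [-0.98488784 -0.01012478 -0.17289717]
 [ 0.17286466  0.00400925 -0.98493743]] [ 13.85265315 465.07196647 990.21749045]
```

View pics/scene0.png

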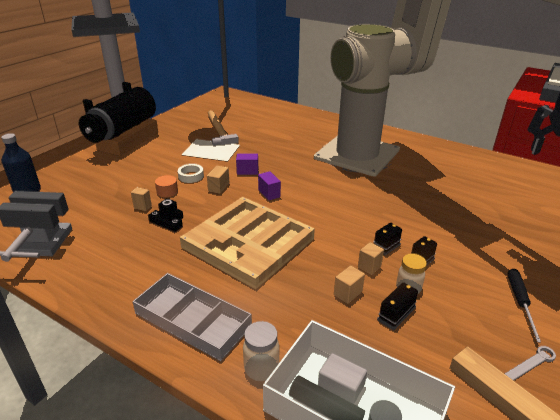

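View pics/top0.png

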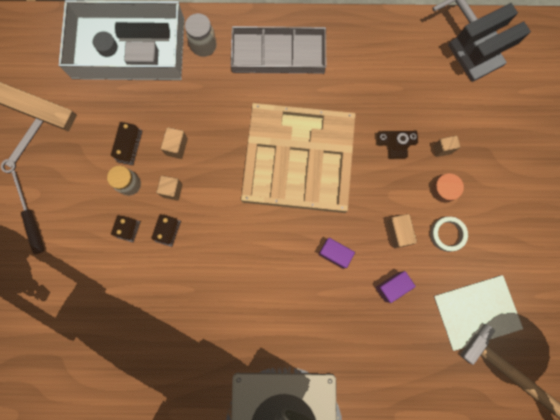

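```bash
cat > h.py <<'E'
from bench import sensors, viewer, r
import cv2, numpy as np
from scipy.spatial.transform import Rotation as Ro
def cast(s,uv,z):
    uv=np.atleast_2d(np.array(uv,float)); K=s["camera_matrix"];R=np.array(s["R"]);t=np.array(s["t"])
    d=np.c_[uv,np.ones(len(uv))]@np.linalg.inv(K).T@R   # R^T d
    C=-R.T@t
    return C+d*((z-C[2])/d[:,2])[:,None]
def proj(s,X):
    X=np.atleast_2d(np.array(X,float)); c=X@np.array(s["R"]).T+s["t"]; p=c@s["camera_matrix"].T
    return p[:,:2]/p[:,2:]
def crop(s,name,u0,v0,w,h,k):
    c=cv2.resize(s["color"][v0:v0+h,u0:u0+w,::-1],None,fx=k,fy=k,interpolation=cv2.INTER_CUBIC); cv2.imwrite(f"pics/{name}.png",c)
E
python3 - <<'E'
from h import *
s=viewer.snapshot("top")
print(-np.array(s["R"]).T@s["t"])
crop(s,"t1",100,100,100,150,4)
crop(s,"t2",370,110,110,150,4)
crop(s,"t3",235,95,130,125,5)
s=viewer.snapshot("scene");print(-np.array(s["R"]).T@s["t"])
crop(s,"s1",320,210,130,120,5)
E
```

```text
[ 286.72236555   14.59055772 1055.74234977]
[1299.95445787  511.3430083   712.30615837]
```

View pics/t1.png

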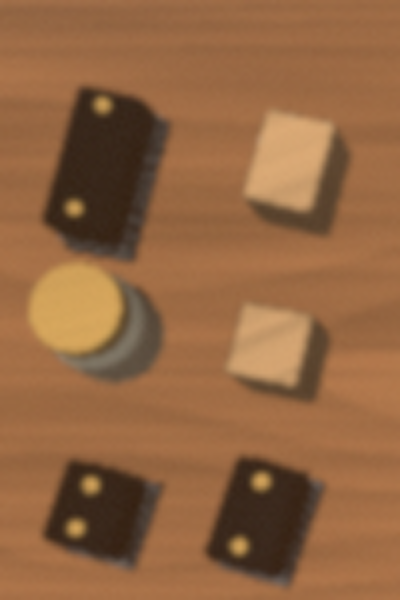

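View pics/t2.png

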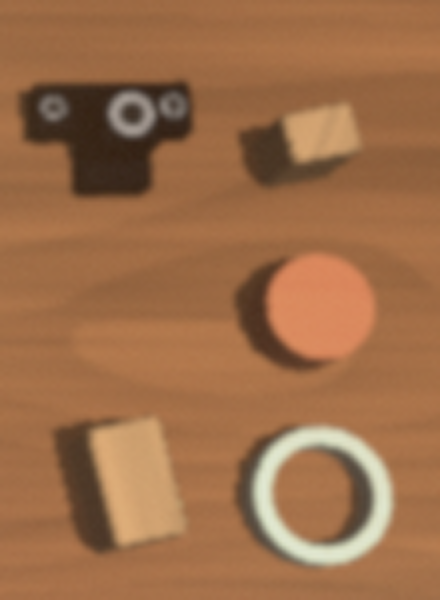

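View pics/t3.png

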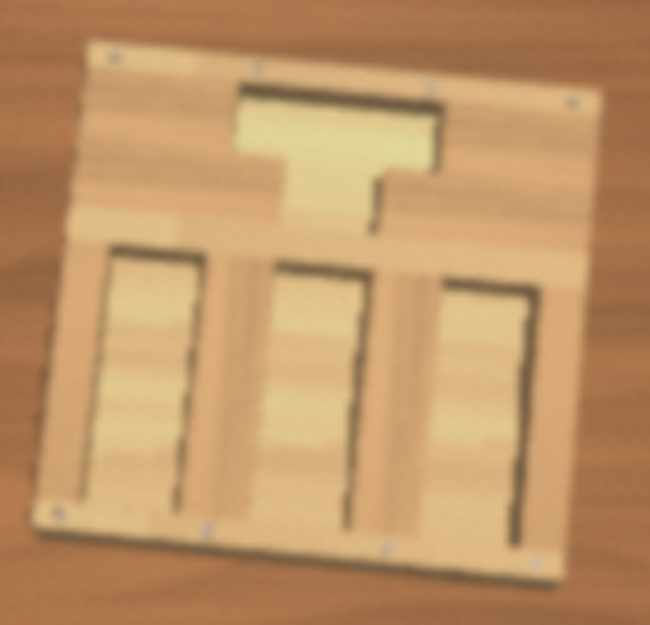

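View pics/s1.png

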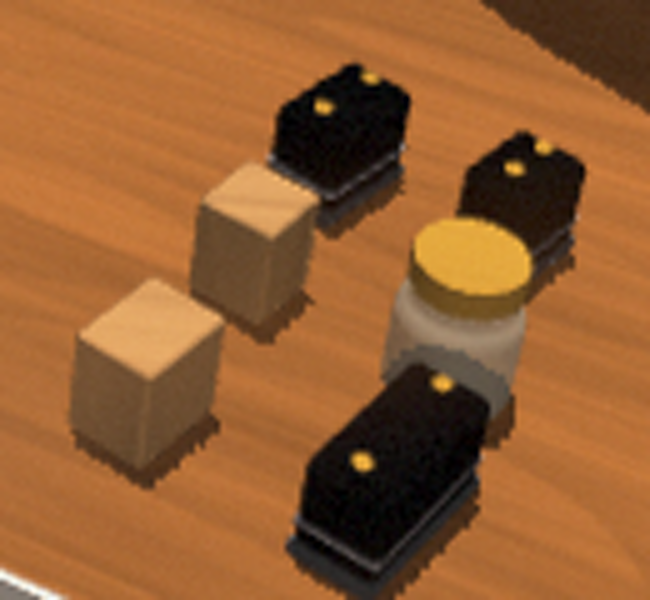

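Run:
```python
from h import *
s=viewer.snapshot("top")
def g(s,name,u0,v0,w,h,k):
    c=s["color"][v0:v0+h,u0:u0+w,::-1].astype(float)
    c=255*np.clip(c/110,0,1)**.6
    c=cv2.resize(c.astype(np.uint8),None,fx=k,fy=k,interpolation=cv2.INTER_NEAREST); cv2.imwrite(f"pics/{name}.png",c)
g(s,"g1",105,115,80,135,5); 
g(s,"g1b",370,120,60,50,10)
s=viewer.snapshot("scene"); g(s,"g2",365,215,80,110,7)
```

```text
(no output)
```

View pics/g1.png

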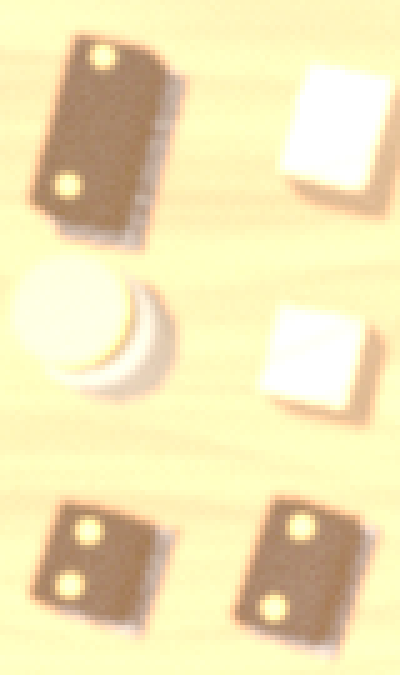

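View pics/g2.png

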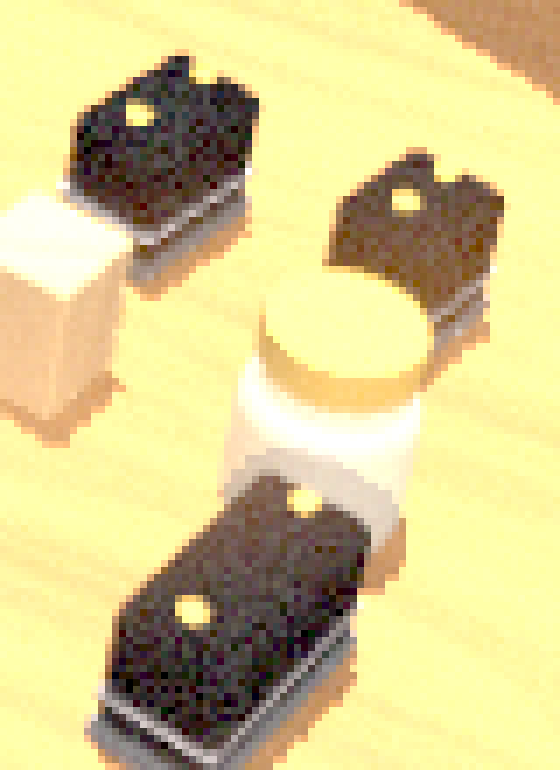

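View pics/g1b.png

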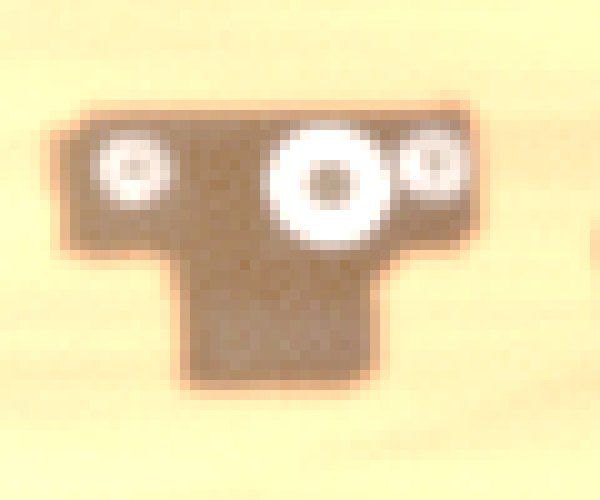

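```bash
cat >> h.py <<'E'
def gold(s,roi,lo=(15,90,110),hi=(32,255,255)):
    u0,v0,w,h=roi
    hsv=cv2.cvtColor(s["color"],cv2.COLOR_RGB2HSV)[v0:v0+h,u0:u0+w]
    m=cv2.inRange(hsv,lo,hi); n,l,st,c=cv2.connectedComponentsWithStats(m)
    return [(c[i]+[u0,v0],st[i,4]) for i in range(1,n)],m
def tri(a,pa,b,pb):
    def ray(s,p):
        d=np.linalg.inv(s["camera_matrix"])@[p[0],p[1],1]; d=np.array(s["R"]).T@d; return -np.array(s["R"]).T@s["t"],d/np.linalg.norm(d)
    A,b_=np.zeros((3,3)),np.zeros(3)
    for s,p in((a,pa),(b,pb)):
        C,d=ray(s,p);P=np.eye(3)-np.outer(d,d);A+=P;b_+=P@C
    X=np.linalg.solve(A,b_)
    return X,np.linalg.norm(proj(a,X)[0]-pa)
E
python3 - <<'E'
from h import *
t=viewer.snapshot("top");s=viewer.snapshot("scene")
for im,roi in((t,(105,115,80,135)),(s,(365,215,80,110))):
    hsv=cv2.cvtColor(im["color"],cv2.COLOR_RGB2HSV); rgb=im["color"]
    for c,a in gold(im,roi)[0]: 
        if a<60:print(c.round(1),a,cast(im,c,54)[0].round(1))
print(t["color"][141,173],t["color"][107:120,250:256].tolist()[0],t["color"][138,125],t["color"][141,125], t["color"][120,220],t["color"][110,290])
E
```

```text
[125.1 125.7] 18 [637.2 356.6  54. ]
[118.  151.5] 16 [578.  368.3  54. ]
[118. 191.] 1 [489.8 362.2  54. ]
[120. 192.] 1 [487.6 357.8  54. ]
[125. 194.] 1 [483.3 346.7  54. ]
[165. 220.] 21 [427.6 257.5  54. ]
[122.2 220.8] 20 [425.1 348.7  54. ]
[118.6 231.5] 17 [402.  354.8  54. ]
[159.3 236.1] 18 [393.  267.8  54. ]
[393.7 225.1] 9 [390.2 266.8  54. ]
[384.3 230.9] 9 [424.1 256.5  54. ]
[428.3 238.9] 9 [398.1 353.9  54. ]
[422.5 243.2] 10 [421.1 347.5  54. ]
[382. 256.] 3 [513.5 286.5  54. ]
[373.  260.5] 2 [538.3 275.8  54. ]
[381. 262.] 1 [533.6 292.3  54. ]
[373. 263.] 1 [546. 279.  54.]
[372.  265.7] 3 [555.2 280.6  54. ]
[372. 269.] 1 [565.2 284.8  54. ]
[371.3 271.3] 3 [572.8 286.5  54. ]
[375. 271.] 1 [567.6 292.6  54. ]
[400. 272.] 1 [542.2 338.3  54. ]
[371. 274.] 1 [580.9 289.1  54. ]
[400.9 277. ] 8 [556.  345.3  54. ]
[404.2 277.4] 5 [553.5 351.5  54. ]
[398.7 280.3] 3 [568.1 344.9  54. ]
[414. 280.] 1 [550.1 371.3  54. ]
[419.8 281.6] 20 [548.6 383.   54. ]
[408.2 285.8] 13 [573.1 366.9  54. ]
[421. 286.] 1 [559.7 389.2  54. ]
[391.9 301.7] 15 [633.3 355.2  54. ]
[216 168 117] [[157, 108, 70], [154, 112, 76], [181, 146, 102], [211, 174, 123], [219, 183, 129], [218, 183, 130]] [57 39 26] [55 39 25] [168 113  73] [210 174 123]
```

```bash
cat >> h.py <<'E'
def box(c,yaw,L,W,z0,z1):
    a=np.radians(yaw);R=np.array([[np.cos(a),-np.sin(a)],[np.sin(a),np.cos(a)]])
    q=np.array([[1,1],[1,-1],[-1,-1],[-1,1]])*[L/2,W/2]@R.T+c
    return np.vstack([np.c_[q,[z0]*4],np.c_[q,[z1]*4]])
def overlay(im,name,boxes,roi,k,gain=110):
    u0,v0,w,h=roi
    c=im["color"][v0:v0+h,u0:u0+w,::-1].astype(float);c=255*np.clip(c/gain,0,1)**.6
    c=cv2.resize(c.astype(np.uint8),None,fx=k,fy=k,interpolation=cv2.INTER_NEAREST)
    for b in boxes:
        p=((proj(im,b)-[u0,v0]+.5)*k).astype(int)
        for q,col in((p[:4],(255,0,0)),(p[4:],(0,160,0))): cv2.polylines(c,[q.reshape(-1,1,2)],True,col,1)
    cv2.imwrite(f"pics/{name}.png",c)
E
python3 - <<'E'
from h import *
t=viewer.snapshot("top");s=viewer.snapshot("scene")
D=dict(A=((125.1,125.7),(118,151.5),(391.9,301.7),None),B=((165,220),(159.3,236.1),(384.3,230.9),(393.7,225.1)),C=((122.2,220.8),(118.6,231.5),(422.5,243.2),(428.3,238.9)))
bs=[]
for k,(a,b,c,d) in D.items():
    print(k,tri(t,a,s,c), tri(t,b,s,d) if d else '')
    P=cast(t,[a,b],56); m=P.mean(0)[:2]; v=P[0]-P[1]; yaw=np.degrees(np.arctan2(v[1],v[0])); L=np.hypot(v[0],v[1])
    print(k,m,yaw,L); bs.append(box(m,yaw,dict(A=86,B=62,C=50)[k],40,0,54))
overlay(t,"o1",bs,(105,115,80,135),5); overlay(s,"o2",bs,(365,215,80,110),7)
E
```

```text
A (array([636.2364168 , 355.73041933,  56.94201301]), np.float64(0.03937591732079073)) 
A [607.02517092 361.78830759] -11.130935342741816 60.270167616099265
B (array([427.23955895, 257.1243325 ,  56.19207307]), np.float64(0.09831593684614322)) (array([392.76077892, 267.4325484 ,  55.87453385]), np.float64(0.0593847819567764))
B [410.06617685 262.13117416] -16.61094736172448 36.05431113099735
C (array([424.56709985, 348.07292894,  56.52745682]), np.float64(0.055421685148185997)) (array([401.59346648, 354.26549216,  56.38093832]), np.float64(0.0754431025327321))
C [413.18090133 351.19162674] -14.87526775981956 23.787357974570817
```

View pics/o1.png

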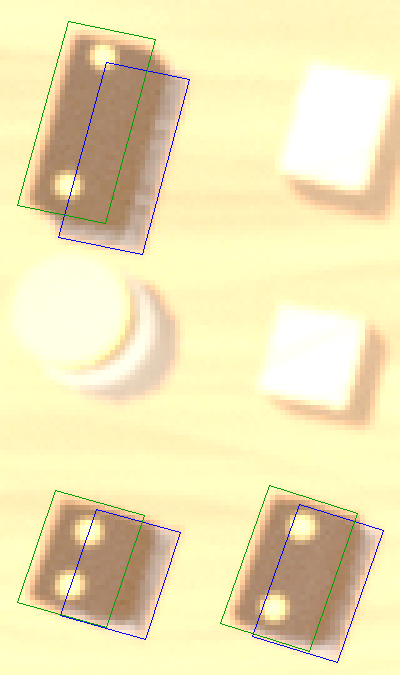

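View pics/o2.png

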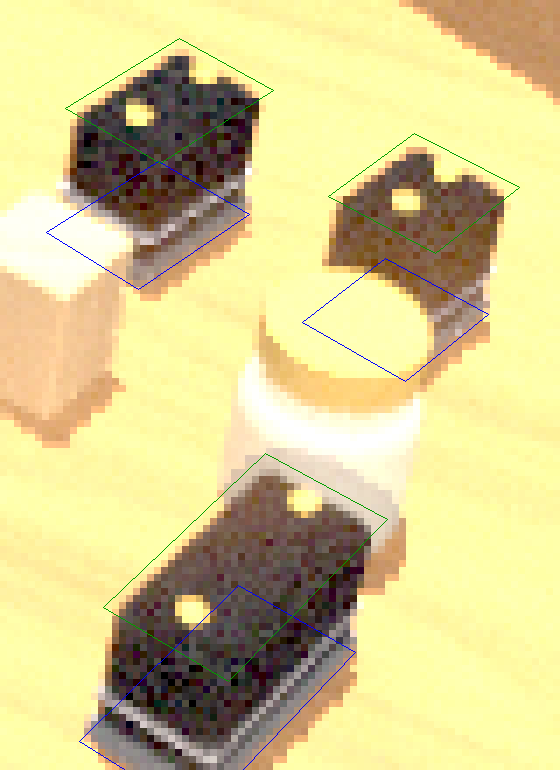

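```bash
cat >> h.py <<'E'
def blocks(t):
    rgb=t["color"].astype(int)
    big=cv2.resize(t["color"],None,fx=4,fy=4,interpolation=cv2.INTER_CUBIC)
    m=((big[...,0]>186)&(big[...,2]>88)&(big[...,2]<150)&(big[...,1]>135)).astype(np.uint8)
    m=cv2.morphologyEx(m,cv2.MORPH_CLOSE,np.ones((7,7)));m=cv2.morphologyEx(m,cv2.MORPH_OPEN,np.ones((9,9)))
    out=[]
    for c in cv2.findContours(m,cv2.RETR_EXTERNAL,cv2.CHAIN_APPROX_NONE)[0]:
        p=(c.reshape(-1,2)+.5)/4-.5
        X=cast(t,p,54)[:,:2]
        (x,y),(w,h),a=cv2.minAreaRect(X.astype(np.float32))
        if w<h: w,h,a=h,w,a+90
        if h>20 and w<90: out.append((x,y,w,h,(a+90)%180-90,cv2.contourArea(X.astype(np.float32))))
    return out,m
E
python3 - <<'E'
from h import *
t=viewer.snapshot("top");s=viewer.snapshot("scene")
o,m=blocks(t); cv2.imwrite("pics/m.png",cv2.resize(m*255,(560,420)))
for x in o: print(np.round(x,1))
# crate outline
big=cv2.resize(t["color"],None,fx=4,fy=4,interpolation=cv2.INTER_CUBIC)
hsv=cv2.cvtColor(big,cv2.COLOR_RGB2HSV)
mm=((big[...,0]>180)&(big[...,1]>135)).astype(np.uint8);mm[:,:900]=0;mm[:,1480:]=0;mm[:360]=0;mm[900:]=0
mm=cv2.morphologyEx(mm,cv2.MORPH_CLOSE,np.ones((9,9)))
cs=max(cv2.findContours(mm,cv2.RETR_EXTERNAL,cv2.CHAIN_APPROX_NONE)[0],key=cv2.contourArea)
X=cast(t,(cs.reshape(-1,2)+.5)/4-.5,32)[:,:2].astype(np.float32)
print(cv2.minAreaRect(X)); cv2.imwrite("pics/m2.png",cv2.resize(mm*255,(560,420)))
E
```

```text
[ 412.2 -252.3   61.2   37.2   13.1 2117.4]
[ 499.7 -354.1   50.1   34.6   87.2 1434.5]
[ 503.2  257.5   37.    36.1   -9.9 1212.5]
[ 521.9  363.9   45.2   42.9  -89.4 1514.9]
[ 605.7 -359.9   35.    24.7  -77.8  780.8]
[ 607.3  252.3   49.8   36.9  -13.7 1707.7]
((579.850341796875, -28.630691528320312), (236.6451873779297, 227.47286987304688), 84.66913604736328)
```

View pics/m.png

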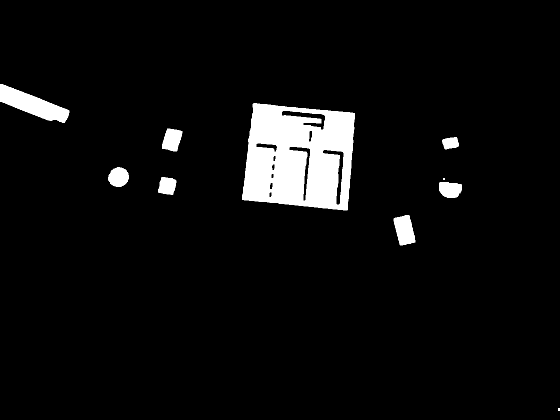

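View pics/m2.png

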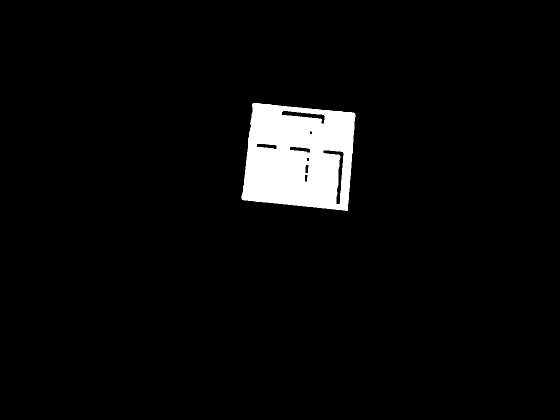

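Run:
```python
from h import *
t=viewer.snapshot("top");s=viewer.snapshot("scene")
def crate(c,yaw):
    a=np.radians(yaw);R=np.array([[np.cos(a),-np.sin(a)],[np.sin(a),np.cos(a)]])
    f=lambda x,y:(R@[x,y]+c)
    bs=[box(c,yaw,226,234,0,32)]
    return f,bs,R
c=np.array([579.9,-28.6]);yaw=-5.3
f,bs,R=crate(c,yaw)
print("bays unknown x")
# bay rows: margin? draw bays with guess: front margin 16
overlay(t,"c1",bs,(235,90,130,130),5,255);overlay(s,"c2",bs,(170,190,150,100),5,255)
```

```text
bays unknown x
```

View pics/c1.png

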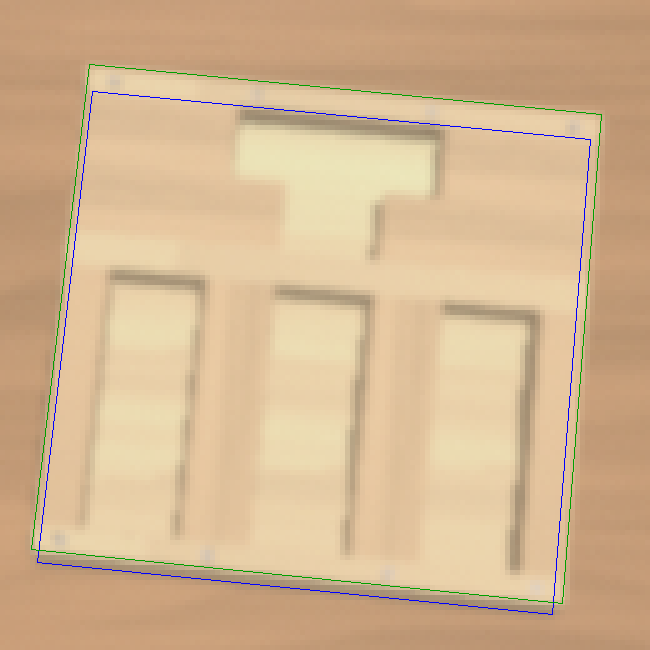

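View pics/c2.png

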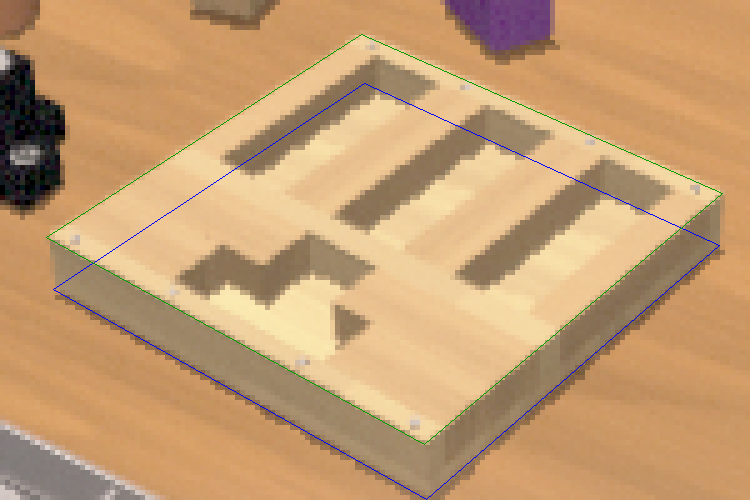

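Run:
```python
from h import *
t=viewer.snapshot("top");s=viewer.snapshot("scene")
c=np.array([579.9,-28.6]);a=np.radians(-5.3);R=np.array([[np.cos(a),-np.sin(a)],[np.sin(a),np.cos(a)]])
def loc(im,pts,u0,v0,k,z): 
    return ((cast(im,np.array(pts)/k+[u0-.5,v0-.5],z)[:,:2]-c)@R).round(1)
print("scene rim: bay near edge",loc(s,[(378,57),(435,85),(487,107),(552,135),(605,158),(670,187)],170,190,5,32))
print("bay far-left",loc(s,[(225,158),(337,215),(457,272)],170,190,5,32))
print("pocket stem end, inner corners",loc(s,[(313,235),(375,268),(178,275),(225,246)],170,190,5,32))
print("floor corners pocket/bay far", loc(s,[(335,355)],170,190,5,10))
print("top: bays far edge rim",loc(t,[(110,268),(205,277),(274,287),(373,297),(443,302),(540,312)],235,90,5,32))
print("top: pocket far edge rim",loc(t,[(240,109),(442,128)],235,90,5,32))
# bracket
for im,pts in((t,[(403,138.3),(383.2,136.5),(413.3,136.2)]),):
    print(cast(im,pts,58),cast(im,pts,22))
hsv=t["color"][120:170,370:430].min(2); m=(hsv>110).astype(np.uint8)
n,l,st,ce=cv2.connectedComponentsWithStats(m)
print([(ce[i]+[370,120],st[i,4]) for i in range(n)])
overlay(s,"b2",[],(140,190,60,50),10,110)
```

```text
scene rim: bay near edge [[-101.6  -95.6]
 [ -99.8  -54.7]
 [-100.7  -20.7]
 [-101.4   20.9]
 [-101.9   53.9]
 [-102.    93.5]]
bay far-left [[ 14.6 -95.3]
 [ 15.4 -20. ]
 [ 13.9  53.4]]
pocket stem end, inner corners [[ 34.1 -18.5]
 [ 35.1  21.3]
 [ 95.1 -47.4]
 [ 66.  -45.5]]
floor corners pocket/bay far [[74.3 30.2]]
top: bays far edge rim [[ 18.3  97. ]
 [ 18.5  54.1]
 [ 17.   22.9]
 [ 16.9 -21.7]
 [ 17.8 -53.1]
 [ 17.6 -96.6]]
top: pocket far edge rim [[ 99.   46.5]
 [ 99.3 -45.6]]
[[ 613.06502774 -255.76459147   58.        ]
 [ 616.74268382 -212.53346596   58.        ]
 [ 618.08372016 -278.49724047   58.        ]] [[ 624.83994723 -265.51939979   22.        ]
 [ 628.6502985  -220.72843218   22.        ]
 [ 630.0397214  -289.07227594   22.        ]]
[(array([399.43382103, 144.63593059]), np.int32(2939)), (array([402.40677966, 138.        ]), np.int32(59)), (array([411. , 136.5]), np.int32(2))]
```

View pics/b2.png

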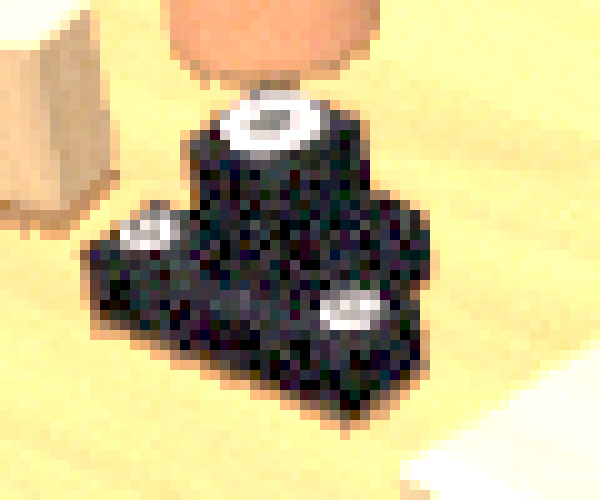

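Run:
```python
from h import *
t=viewer.snapshot("top");s=viewer.snapshot("scene")
h=tri(t,(402.5,138),s,(166.8,201.9));print(h)
b1=tri(t,(382.9,136.2),s,(174.6,220.5));b2=tri(t,(412.9,136),s,(154.4,212.6));print(b1,b2)
print(cast(s,(166.8,201.9),58),cast(t,(402.5,138),58))
v=b1[0]-b2[0];yaw=np.degrees(np.arctan2(-v[0],v[1]));print("yaw",yaw,np.hypot(*v[:2]))
# outline
big=cv2.resize(t["color"][120:170,370:430],None,fx=8,fy=8,interpolation=cv2.INTER_CUBIC)
m=(big.max(2)<95).astype(np.uint8)
for c,y in ((h[0][:2],yaw),):
    a=np.radians(y);R=np.array([[np.cos(a),-np.sin(a)],[np.sin(a),np.cos(a)]])
    B1=box(c+R@[16,0],y,30,90,0,22);B2=box(c+R@[-15,0],y,32,40,0,22);B3=box(c,y,34,34,22,58)
    overlay(t,"d1",[B1,B2,B3],(370,120,60,50),10);overlay(s,"d2",[B1,B2,B3],(140,190,60,50),10)
```

```text
(array([ 613.33437648, -254.2321659 ,   58.54082201]), np.float64(0.17166329416293524))
(array([ 628.6658768 , -219.41493308,   23.31430935]), np.float64(0.18573213469780558)) (array([ 630.05067038, -287.68335406,   22.75960259]), np.float64(0.14532778219673198))
[[ 612.72581849 -254.42734288   58.        ]] [[ 613.73857485 -254.69409852   58.        ]]
yaw 1.1620592201973967 68.28246448811048
```

View pics/d1.png

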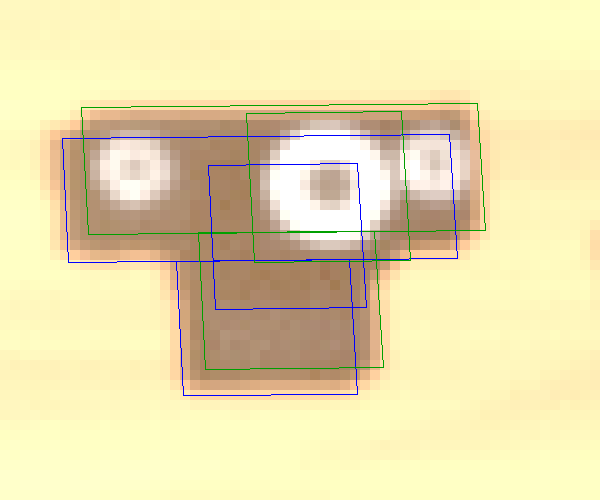

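View pics/d2.png

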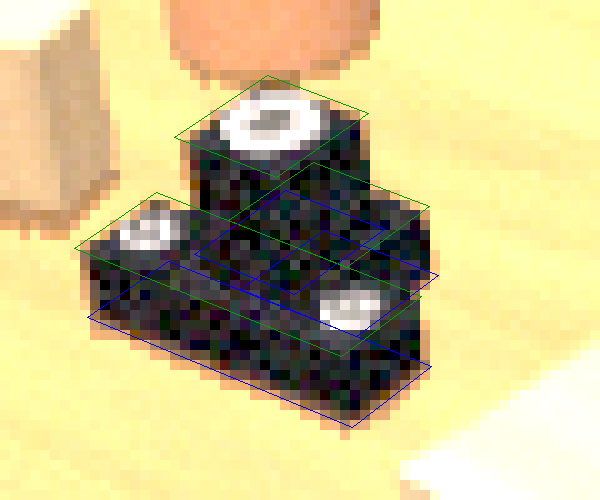

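```bash
cat > p.py <<'E'
# usage: python3 p.py x0 y0 z0 yaw0  x y z yaw ...  -> tool-frame shift for each waypoint
import sys,numpy as np
v=list(map(float,sys.argv[1:]));x0,y0,z0,w0=v[:4];a=np.radians(w0)
for i in range(4,len(v),4):
    x,y,z,w=v[i:i+4];dx,dy=x-x0,y-y0
    print([round((dx*np.cos(a)+dy*np.sin(a))/1000,4),round((dx*np.sin(a)-dy*np.cos(a))/1000,4),round((z0-z)/1000,4),0,0,round(w0-w,1)])
E
python3 p.py 248.356 546.191 239.292 155.546 613.3 -254.3 150 181.2
```

```text
[np.float64(-0.6636), np.float64(-0.5776), 0.0893, 0, 0, -25.7]
```

{"name": "move_arm", "arguments": {"rows": [[[-0.3318,-0.2888,0.03,0,0,-12.8],[-0.3318,-0.2888,0.03,0,0,-12.8],[-0.3318,-0.2888,0.03,0,0,-12.8],[-0.3318,-0.2888,0.03,0,0,-12.8],[-0.3318,-0.2888,0.03,0,0,-12.8],[-0.3318,-0.2888,0.03,0,0,-12.8],[-0.3318,-0.2888,0.03,0,0,-12.8],[-0.3318,-0.2888,0.03,0,0,-12.8],[-0.6636,-0.5776,0.0893,0,0,-25.7],[-0.6636,-0.5776,0.0893,0,0,-25.7],[-0.6636,-0.5776,0.0893,0,0,-25.7],[-0.6636,-0.5776,0.0893,0,0,-25.7],[-0.6636,-0.5776,0.0893,0,0,-25.7],[-0.6636,-0.5776,0.0893,0,0,-25.7],[-0.6636,-0.5776,0.0893,0,0,-25.7],[-0.6636,-0.5776,0.0893,0,0,-25.7],[-0.6636,-0.5776,0.0893,0,0,-25.7],[-0.6636,-0.5776,0.0893,0,0,-25.7],[-0.6636,-0.5776,0.0893,0,0,-25.7],[-0.6636,-0.5776,0.0893,0,0,-25.7]]], "grip": 0.75}}

```text
time: 2.9
tool_pos: [612.9, -255.0, 148.8]
tcp_rot: [179.9, -0.1, -178.9]
ft_force: [-0.8, 0.1, 0.4]
finger_gap: 64.1
```

Run:
```python
from h import *
for i in range(3):
    t=viewer.snapshot("top"); q=sensors.sense(); print(q["tool_pos"].round(2),q["joint_pos"].round(3),q["tcp_rot"].round(2),q["time"])
overlay(t,"e1",[],(360,100,80,80),8,150)
s=viewer.snapshot("scene");cv2.imwrite("pics/e2.png",s["color"][:,:,::-1])
```

```text
[ 613.06 -254.05  149.57] [-2.69450e+01  2.02960e+01  7.98270e+01  2.00000e-02  7.99350e+01
 -1.18165e+02] [ 1.7995e+02 -4.0000e-02 -1.7878e+02] 2.95
[ 613.24 -253.47  150.16] [-2.68920e+01  2.02190e+01  7.98600e+01  1.90000e-02  7.99310e+01
 -1.18167e+02] [ 179.98   -0.   -178.73] 3.0
[ 613.39 -253.2   150.59] [-2.68630e+01  2.01700e+01  7.98750e+01  1.50000e-02  7.99290e+01
 -1.18171e+02] [ 1.8000e+02  3.0000e-02 -1.7869e+02] 3.05
```

View pics/e1.png

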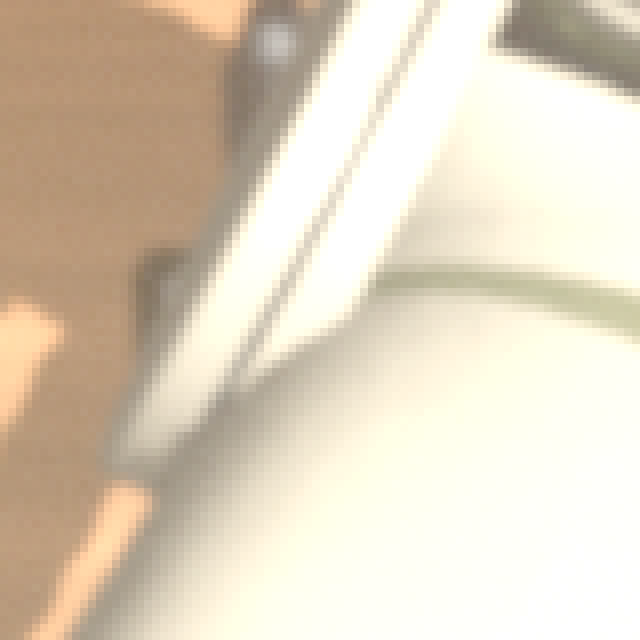

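View pics/e2.png

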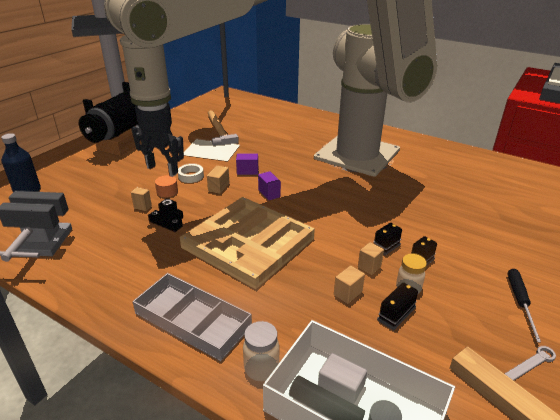

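{"name": "move_arm", "arguments": {"rows": [[[0,0,0.03,0,0,0],[0,0,0.06,0,0,0],[0,0,0.09,0,0,0],[0,0,0.105,0,0,0],[0,0,0.111,0,0,0],[0,0,0.111,0,0,0],[0,0,0.111,0,0,0],[0,0,0.111,0,0,0]]]}}

```text
time: 3.9
tool_pos: [614.7, -254.9, 41.2]
tcp_rot: [-179.9, 0.2, -178.7]
ft_force: [-0.3, 0.8, 0.5]
finger_gap: 64.0
```

{"name": "move_arm", "arguments": {"rows": [[[0,0,0,0,0,0],[0,0,0,0,0,0],[0,0,0,0,0,0]]]}}

```text
time: 4.2
tool_pos: [613.5, -254.4, 39.4]
tcp_rot: [-180.0, 0.0, -178.8]
ft_force: [0.8, -0.9, -0.4]
finger_gap: 63.9
```

{"name": "move_arm", "arguments": {"rows": [[[0,0,0,0,0,0],[0,0,0,0,0,0],[0,0,0,0,0,0],[0,0,0,0,0,0],[0,0,0,0,0,0],[0,0,0,0,0,0]]], "grip": 0, "newtons": 60}}

```text
time: 4.8
tool_pos: [613.4, -254.5, 39.1]
tcp_rot: [-180.0, 0.0, -178.8]
ft_force: [0.3, -0.9, 1.7]
finger_gap: 33.4
```

```bash
python3 p.py 613.3 -254.3 39 181.25  613.3 -254.3 105 181.25 646.1 -34.7 105 174.7 646.1 -34.7 78 174.7
```

```text
[np.float64(-0.0), np.float64(0.0), -0.066, 0, 0, 0.0]
[np.float64(-0.0376), np.float64(0.2188), -0.066, 0, 0, 6.6]
[np.float64(-0.0376), np.float64(0.2188), -0.039, 0, 0, 6.6]
```

{"name": "move_arm", "arguments": {"rows": [[[0,0,-0.03,0,0,0],[0,0,-0.06,0,0,0],[-0.005,0.03,-0.066,0,0,1],[-0.0122,0.07,-0.066,0,0,2.2],[-0.0188,0.11,-0.066,0,0,3.4],[-0.0258,0.15,-0.066,0,0,4.6],[-0.0326,0.19,-0.066,0,0,5.8],[-0.0365,0.212,-0.055,0,0,6.4],[-0.0376,0.2188,-0.045,0,0,6.6],[-0.0376,0.2188,-0.039,0,0,6.6],[-0.0376,0.2188,-0.039,0,0,6.6],[-0.0376,0.2188,-0.039,0,0,6.6],[-0.0376,0.2188,-0.039,0,0,6.6],[-0.0376,0.2188,-0.039,0,0,6.6]]]}}

```text
time: 6.2
tool_pos: [646.6, -35.8, 78.7]
tcp_rot: [-180.0, 0.1, 174.6]
ft_force: [-0.5, 0.4, -3.5]
finger_gap: 32.8
```

Run:
```python
from h import *
q=sensors.sense();print(q["tool_pos"].round(2),q["tcp_rot"].round(2),q["time"],q["ft_force"].round(1))
s=viewer.snapshot("scene");overlay(s,"f1",[],(170,170,150,120),5,200)
```

```text
[646.56 -35.76  78.73] [-1.7999e+02  6.0000e-02  1.7458e+02] 6.2 [-0.5  0.4 -3.5]
```

View pics/f1.png

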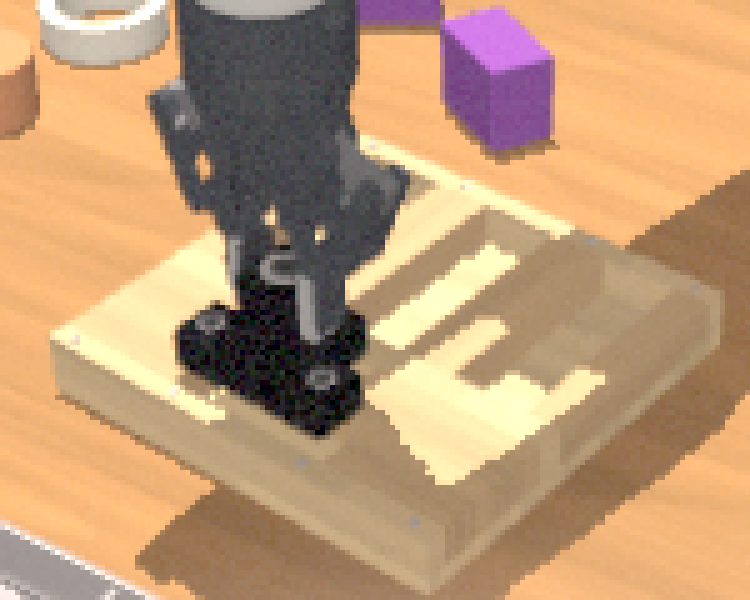

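Run:
```python
from h import *
s=viewer.snapshot("scene")
P=cast(s,np.array([(210,321),(321,378)])/5+[169.5,169.5],22.9+39.3);print(P)
c=np.array([579.9,-28.6]);a=np.radians(-5.3);R=np.array([[np.cos(a),-np.sin(a)],[np.sin(a),np.cos(a)]])
print((P[:,:2]-c)@R)
print(sensors.sense()["tool_pos"])
```

```text
[[659.71644372 -71.22880365  62.2       ]
 [665.7943846   -3.42410524  62.2       ]]
[[ 83.41285197 -35.07386085]
 [ 83.20164799  33.00237497]]
[646.46236021 -35.3281836   78.54532984]
```

{"name": "move_arm", "arguments": {"rows": [[[0,0,0.004,0,0,0],[0,0,0.008,0,0,0],[0,0,0.012,0,0,0],[0,0,0.016,0,0,0],[0,0,0.018,0,0,0],[0,0,0.018,0,0,0]]]}}

```text
time: 6.9
tool_pos: [645.7, -34.6, 59.3]
tcp_rot: [180.0, -0.1, 174.7]
ft_force: [0.1, 0.6, -3.1]
finger_gap: 33.2
```

{"name": "move_arm", "arguments": {"rows": [[[0,0,0.004,0,0,0],[0,0,0.007,0,0,0],[0,0,0.009,0,0,0],[0,0,0.0105,0,0,0],[0,0,0.0105,0,0,0],[0,0,0.0105,0,0,0]]]}}

```text
time: 7.5
tool_pos: [646.2, -34.7, 49.6]
tcp_rot: [-180.0, 0.0, 174.6]
ft_force: [-0.5, -0.2, -3.8]
finger_gap: 32.8
```

{"name": "move_arm", "arguments": {"rows": [[[0,0,0.001,0,0,0],[0,0,0.0015,0,0,0],[0,0,0.0015,0,0,0]]]}}

```text
time: 7.8
tool_pos: [646.4, -34.8, 49.1]
tcp_rot: [-180.0, 0.0, 174.6]
ft_force: [-4.9, 0.3, 4.7]
finger_gap: 33.2
```

{"name": "move_arm", "arguments": {"rows": [[[0,0,0,0,0,0],[0,0,0,0,0,0],[0,0,0,0,0,0],[0,0,-0.03,0,0,0],[0,0,-0.07,0,0,0],[0,0,-0.11,0,0,0],[0,0,-0.15,0,0,0],[0.1,0.05,-0.17,0,0,0],[0.15,0.1,-0.17,0,0,0],[0.2,0.13,-0.17,0,0,0],[0.2,0.16,-0.17,0,0,0]]], "grip": 0.75}}

```text
time: 8.9
tool_pos: [496.7, 96.2, 215.9]
tcp_rot: [-180.0, 0.0, 174.6]
ft_force: [0.6, 0.8, -0.4]
finger_gap: 63.9
```

Run:
```python
from h import *
print(sensors.sense()["tool_pos"])
t=viewer.snapshot("top");s=viewer.snapshot("scene")
cv2.imwrite("pics/k1.png",t["color"][:,:,::-1]);crop(s,"k2",130,100,320,240,2.5)
```

```text
[496.69814463  96.19206288 215.86685955]
```

View pics/k1.png

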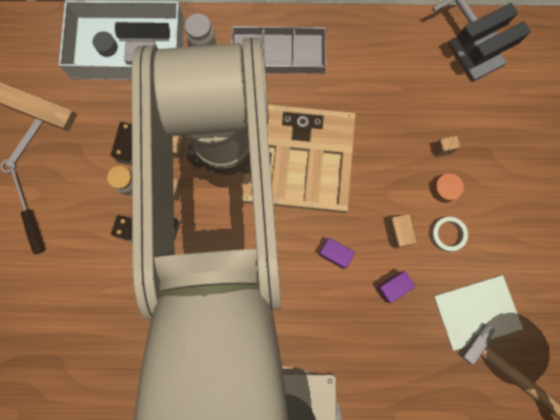

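View pics/k2.png

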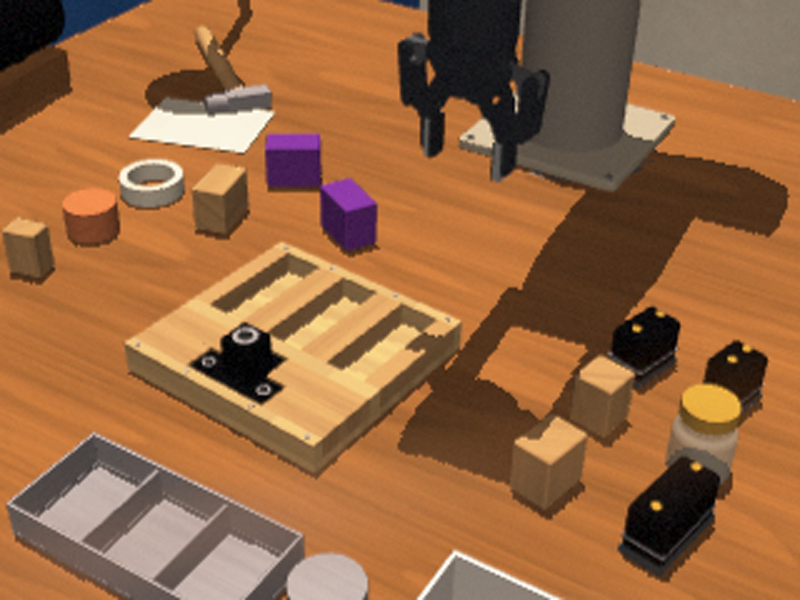

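```bash
python3 p.py 498 96 216 174.65 410.0 262.3 120 163.4
```

```text
[np.float64(0.1031), np.float64(0.1574), 0.096, 0, 0, 11.2]
```

{"name": "move_arm", "arguments": {"rows": [[[0.0258,0.0394,0.02,0,0,2.8],[0.0515,0.0787,0.04,0,0,5.6],[0.0773,0.118,0.06,0,0,8.4],[0.097,0.145,0.085,0,0,10.5],[0.1031,0.1574,0.096,0,0,11.2],[0.1031,0.1574,0.096,0,0,11.2],[0.1031,0.1574,0.096,0,0,11.2],[0.1031,0.1574,0.096,0,0,11.2],[0.1031,0.1574,0.096,0,0,11.2],[0.1031,0.1574,0.096,0,0,11.2],[0.1031,0.1574,0.096,0,0,11.2],[0.1031,0.1574,0.096,0,0,11.2]]], "grip": 0.65}}

```text
time: 10.2
tool_pos: [410.6, 261.9, 119.8]
tcp_rot: [180.0, 0.0, 163.4]
ft_force: [0.6, -0.4, 0.1]
finger_gap: 55.5
```

Run:
```python
from h import *
s=viewer.snapshot("scene");q=sensors.sense();print(q["tool_pos"].round(2),q["tcp_rot"].round(2),q["finger_gap"])
crop(s,"n1",340,150,120,120,5)
```

```text
[410.44 262.01 119.69] [1.7999e+02 1.0000e-02 1.6343e+02] 55.27263842318215
```

View pics/n1.png

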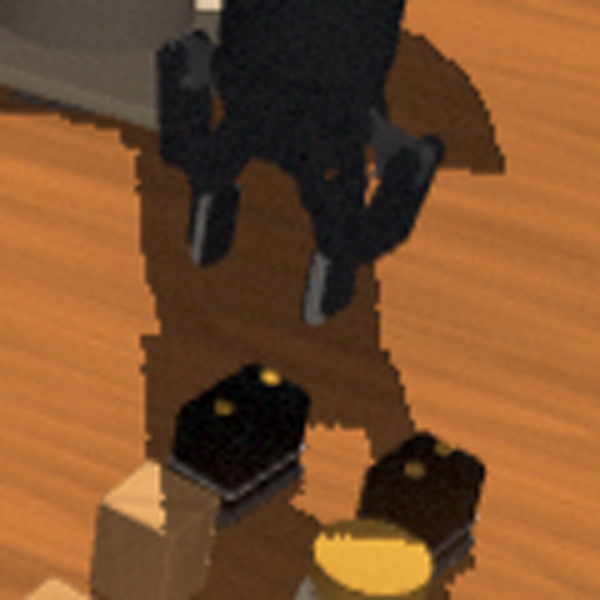

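{"name": "move_arm", "arguments": {"rows": [[[0,0,0.03,0,0,0],[0,0,0.06,0,0,0],[0,0,0.08,0,0,0],[0,0,0.087,0,0,0],[0,0,0.087,0,0,0],[0,0,0.087,0,0,0],[0,0,0.087,0,0,0],[0,0,0.087,0,0,0]]]}}

```text
time: 11.05
tool_pos: [411.3, 262.7, 33.9]
tcp_rot: [179.9, 0.1, 163.4]
ft_force: [-0.4, 0.2, 0.3]
finger_gap: 55.2
```

{"name": "move_arm", "arguments": {"rows": [[[0,0,0,0,0,0],[0,0,0,0,0,0],[0,0,0,0,0,0],[0,0,0,0,0,0],[0,0,0,0,0,0]]], "grip": 0, "newtons": 50}}

```text
time: 11.55
tool_pos: [410.9, 262.4, 33.5]
tcp_rot: [179.9, 0.1, 163.4]
ft_force: [-0.7, -1.0, 6.9]
finger_gap: 39.2
```

```bash
python3 p.py 410.4 262.2 32.8 163.4 410.4 262.2 115 163.4 571.9 47.5 115 174.7 571.9 47.5 75 174.7
```

```text
[np.float64(0.0), np.float64(0.0), -0.0822, 0, 0, 0.0]
[np.float64(-0.2161), np.float64(-0.1596), -0.0822, 0, 0, -11.3]
[np.float64(-0.2161), np.float64(-0.1596), -0.0422, 0, 0, -11.3]
```

{"name": "move_arm", "arguments": {"rows": [[[0,0,-0.02,0,0,0],[0,0,-0.05,0,0,0],[0,0,-0.08,0,0,0]]]}}

```text
time: 11.85
tool_pos: [409.1, 261.6, 112.3]
tcp_rot: [-179.9, -0.1, 163.4]
ft_force: [0.4, -0.2, -3.3]
finger_gap: 39.3
```

{"name": "move_arm", "arguments": {"rows": [[[-0.03,-0.022,0,0,0,-1.6],[-0.065,-0.048,0,0,0,-3.4],[-0.1,-0.074,0,0,0,-5.2],[-0.135,-0.1,0,0,0,-7],[-0.17,-0.126,0,0,0,-8.8],[-0.2,-0.148,0.005,0,0,-10.4],[-0.2161,-0.1596,0.02,0,0,-11.3],[-0.2161,-0.1596,0.038,0,0,-11.3],[-0.2161,-0.1596,0.038,0,0,-11.3],[-0.2161,-0.1596,0.038,0,0,-11.3],[-0.2161,-0.1596,0.038,0,0,-11.3],[-0.2161,-0.1596,0.038,0,0,-11.3]]]}}

```text
time: 13.05
tool_pos: [572.5, 48.2, 75.8]
tcp_rot: [180.0, 0.1, 174.8]
ft_force: [0.1, 0.2, -2.5]
finger_gap: 39.4
```

Run:
```python
from h import *
s=viewer.snapshot("scene");t=viewer.snapshot("top");q=sensors.sense();print(q["tool_pos"].round(2),q["tcp_rot"].round(2),q["finger_gap"])
crop(s,"q1",200,150,130,120,5)
```

```text
[572.44  48.05  75.58] [1.7999e+02 9.0000e-02 1.7479e+02] 39.50502315182141
```

View pics/q1.png

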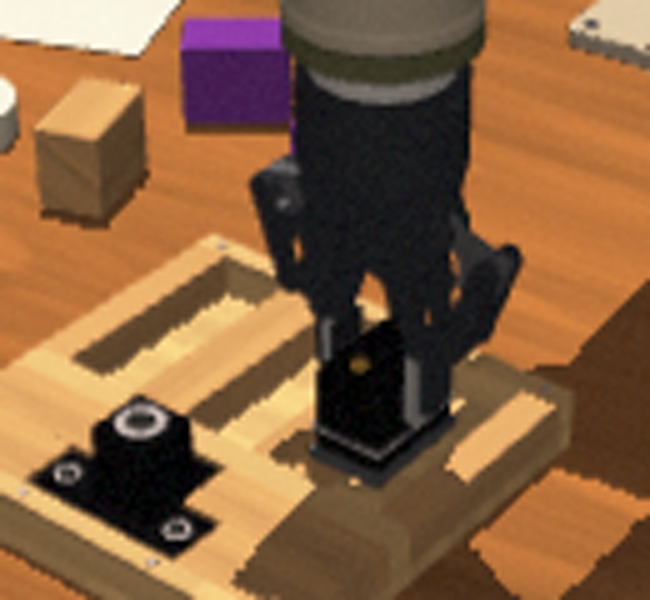

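```bash
cat >> h.py <<'E'
CC=np.array([579.9,-28.6]);_a=np.radians(-5.3);CR=np.array([[np.cos(_a),-np.sin(_a)],[np.sin(_a),np.cos(_a)]])
def tocrate(p): return ((np.atleast_2d(p)[:,:2]-CC)@CR).round(1)
def toworld(p): return (np.atleast_2d(p)@CR.T+CC).round(1)
E
python3 - <<'E'
from h import *
s=viewer.snapshot("scene")
P=cast(s,np.array([(359,364)])/5+[199.5,149.5],98.6);print(P,tocrate(P))
# near foot bottom corner
P=cast(s,np.array([(378,486)])/5+[199.5,149.5],42.6);print(P,tocrate(P))
print(tocrate(sensors.sense()["tool_pos"]),sensors.sense()["tool_pos"])
E
```

```text
[[590.54200475  47.27555015  98.6       ]] [[ 3.6 76.5]]
[[600.61029704  63.92007066  42.6       ]] [[12.1 94. ]]
[[-14.6  75.5]] [572.34842455  47.95534312  75.39481516]
```

{"name": "move_arm", "arguments": {"rows": [[[0,0,0.006,0,0,0],[0,0,0.012,0,0,0],[0,0,0.016,0,0,0],[0,0,0.02,0,0,0],[0,0,0.02,0,0,0],[0,0,0.02,0,0,0]]]}}

```text
time: 13.8
tool_pos: [571.9, 47.6, 54.4]
tcp_rot: [-180.0, -0.0, 174.7]
ft_force: [-0.3, -0.3, -2.5]
finger_gap: 39.2
```

Bottom is at ~21, below the rim, free of contact.

{"name": "move_arm", "arguments": {"rows": [[[0,0,0.004,0,0,0],[0,0,0.008,0,0,0],[0,0,0.01,0,0,0],[0,0,0.0115,0,0,0],[0,0,0.0125,0,0,0],[0,0,0.0125,0,0,0]]]}}

```text
time: 14.4
tool_pos: [571.7, 47.6, 43.5]
tcp_rot: [-180.0, -0.0, 174.8]
ft_force: [-9.3, -0.4, 12.0]
finger_gap: 39.4
```

{"name": "move_arm", "arguments": {"rows": [[[0,0,-0.001,0,0,0],[0,0,-0.001,0,0,0],[0,0,-0.001,0,0,0],[0,0,-0.001,0,0,0],[0,0,-0.03,0,0,0],[0,0,-0.07,0,0,0],[0,0,-0.085,0,0,0],[0,0,-0.085,0,0,0]]], "grip": 0.62}}

```text
time: 15.2
tool_pos: [574.4, 47.6, 130.6]
tcp_rot: [180.0, 0.4, 174.7]
ft_force: [1.5, 0.6, -0.4]
finger_gap: 52.8
```

Run:
```python
from h import *
s=viewer.snapshot("scene");q=sensors.sense();print(q["tool_pos"].round(2),q["tcp_rot"].round(2),q["finger_gap"])
crop(s,"u1",200,130,250,190,3)
```

```text
[573.04  47.61 128.24] [1.7998e+02 1.7000e-01 1.7475e+02] 52.423352065816246
```

View pics/u1.png

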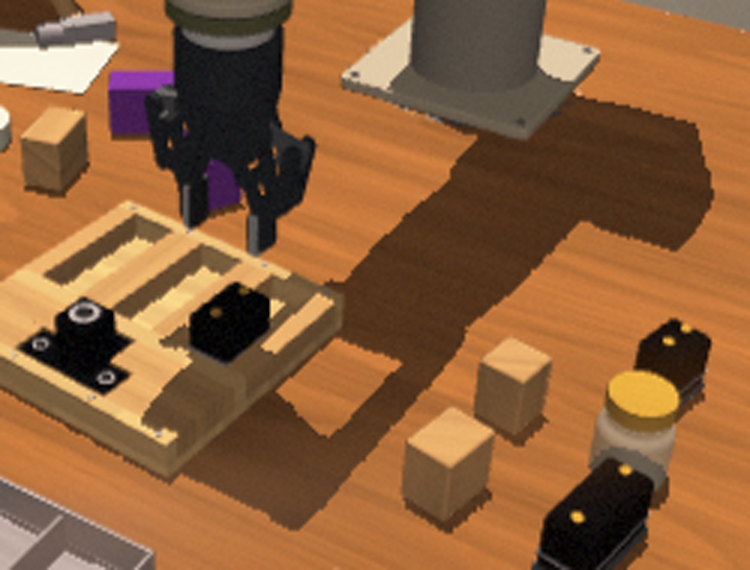

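```bash
python3 p.py 571.9 47.5 127.3 174.7 413.1 351.2 110 165.1
```

```text
[np.float64(0.1862), np.float64(0.2877), 0.0173, 0, 0, 9.6]
```

{"name": "move_arm", "arguments": {"rows": [[[0.02,0.0309,0,0,0,1],[0.045,0.0695,0,0,0,2.3],[0.07,0.108,0,0,0,3.6],[0.095,0.147,0,0,0,4.9],[0.12,0.185,0,0,0,6.2],[0.145,0.224,0,0,0,7.5],[0.17,0.263,0.005,0,0,8.8],[0.1862,0.2877,0.015,0,0,9.6],[0.1862,0.2877,0.0173,0,0,9.6],[0.1862,0.2877,0.0173,0,0,9.6],[0.1862,0.2877,0.0173,0,0,9.6],[0.1862,0.2877,0.0173,0,0,9.6],[0.1862,0.2877,0.0173,0,0,9.6],[0.1862,0.2877,0.0173,0,0,9.6]]], "grip": 0.65}}

```text
time: 16.65
tool_pos: [413.5, 350.7, 110.0]
tcp_rot: [180.0, 0.0, 165.1]
ft_force: [-0.3, -0.3, 0.1]
finger_gap: 56.1
```

Run:
```python
from h import *
s=viewer.snapshot("scene");q=sensors.sense();print(q["tool_pos"].round(2),q["tcp_rot"].round(2),q["finger_gap"])
crop(s,"v1",350,150,120,120,5)
```

```text
[413.44 350.77 110.08] [1.7998e+02 2.0000e-02 1.6509e+02] 55.29772686076018
```

View pics/v1.png

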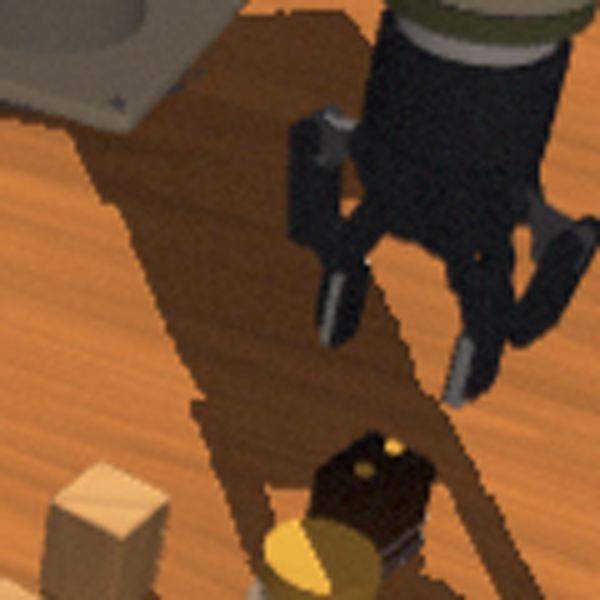

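Reg 1 unmoved (dots at crop 363,468 and 394,446). Descend to z 33 and grip.

{"name": "move_arm", "arguments": {"rows": [[[0,0,0.03,0,0,0],[0,0,0.06,0,0,0],[0,0,0.072,0,0,0],[0,0,0.077,0,0,0],[0,0,0.077,0,0,0],[0,0,0.077,0,0,0],[0,0,0.077,0,0,0],[0,0,0.077,0,0,0]]]}}

```text
time: 17.5
tool_pos: [413.6, 351.7, 34.0]
tcp_rot: [179.9, 0.1, 165.2]
ft_force: [-0.1, 0.5, -0.7]
finger_gap: 55.5
```

{"name": "move_arm", "arguments": {"rows": [[[0,0,0,0,0,0],[0,0,0,0,0,0],[0,0,0,0,0,0],[0,0,0,0,0,0],[0,0,0,0,0,0]]], "grip": 0}}

```text
time: 18.0
tool_pos: [413.4, 351.4, 33.6]
tcp_rot: [180.0, 0.0, 165.1]
ft_force: [-0.8, -2.2, 6.0]
finger_gap: 39.2
```

```bash
python3 -c "
from h import *
print(toworld([-41.8+60-1.5-25,0]))"; python3 p.py 413.1 351.2 33 165.1 413.1 351.2 115 165.1 572 -29 115 174.7
```

```text
[[571.6 -27.8]]
[np.float64(0.0), np.float64(0.0), -0.082, 0, 0, 0.0]
[np.float64(-0.2513), np.float64(-0.3266), -0.082, 0, 0, -9.6]
```

```bash
python3 p.py 413.1 351.2 33 165.1 571.6 -27.8 115 174.7
```

```text
[np.float64(-0.2506), np.float64(-0.3255), -0.082, 0, 0, -9.6]
```

{"name": "move_arm", "arguments": {"rows": [[[0,0,-0.02,0,0,0],[0,0,-0.05,0,0,0],[0,0,-0.08,0,0,0],[-0.02,-0.026,-0.082,0,0,-0.8],[-0.045,-0.0585,-0.082,0,0,-1.7],[-0.073,-0.0948,-0.082,0,0,-2.8],[-0.101,-0.1312,-0.082,0,0,-3.9],[-0.129,-0.1676,-0.082,0,0,-5],[-0.157,-0.204,-0.082,0,0,-6.1],[-0.185,-0.2403,-0.082,0,0,-7.2],[-0.213,-0.2767,-0.082,0,0,-8.3],[-0.238,-0.309,-0.075,0,0,-9.2],[-0.2506,-0.3255,-0.06,0,0,-9.6],[-0.2506,-0.3255,-0.042,0,0,-9.6],[-0.2506,-0.3255,-0.042,0,0,-9.6],[-0.2506,-0.3255,-0.042,0,0,-9.6],[-0.2506,-0.3255,-0.042,0,0,-9.6],[-0.2506,-0.3255,-0.042,0,0,-9.6]]]}}

```text
time: 19.8
tool_pos: [572.3, -27.2, 75.9]
tcp_rot: [-180.0, 0.1, 174.8]
ft_force: [0.1, -0.3, -2.4]
finger_gap: 39.2
```

Run:
```python
from h import *
s=viewer.snapshot("scene");q=sensors.sense();print(q["tool_pos"].round(2),q["tcp_rot"].round(2),q["finger_gap"],tocrate(q["tool_pos"]))
crop(s,"w1",180,130,250,190,3)
```

```text
[572.33 -27.23  75.92] [-1.7999e+02  1.0000e-01  1.7480e+02] 39.184761514699765 [[-7.7  0.7]]
```

View pics/w1.png

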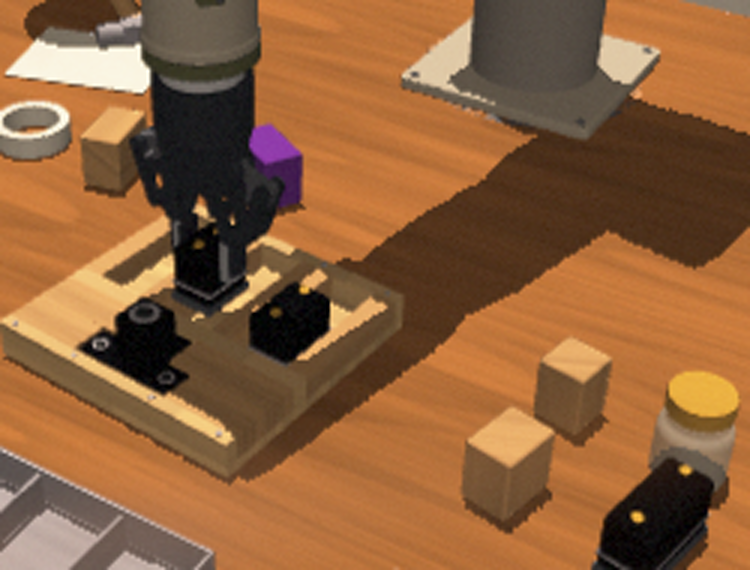

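{"name": "move_arm", "arguments": {"rows": [[[0,0,0.006,0,0,0],[0,0,0.012,0,0,0],[0,0,0.017,0,0,0],[0,0,0.02,0,0,0],[0,0,0.02,0,0,0],[0,0,0.02,0,0,0]]]}}

```text
time: 20.45
tool_pos: [571.6, -27.7, 54.6]
tcp_rot: [180.0, -0.0, 174.7]
ft_force: [-0.3, 0.2, -3.2]
finger_gap: 39.3
```

{"name": "move_arm", "arguments": {"rows": [[[0,0,0.004,0,0,0],[0,0,0.008,0,0,0],[0,0,0.01,0,0,0],[0,0,0.0115,0,0,0],[0,0,0.0125,0,0,0],[0,0,0.0125,0,0,0]]]}}

```text
time: 21.05
tool_pos: [571.5, -27.7, 43.6]
tcp_rot: [-180.0, -0.0, 174.8]
ft_force: [-8.3, 0.8, 11.5]
finger_gap: 39.2
```

{"name": "move_arm", "arguments": {"rows": [[[0,0,-0.001,0,0,0],[0,0,-0.001,0,0,0],[0,0,-0.001,0,0,0],[0,0,-0.001,0,0,0],[0,0,-0.03,0,0,0],[0,0,-0.07,0,0,0],[0,0,-0.0845,0,0,0],[0,0,-0.0845,0,0,0]]], "grip": 0.62}}

```text
time: 21.85
tool_pos: [574.0, -28.0, 130.2]
tcp_rot: [-180.0, 0.4, 174.7]
ft_force: [0.3, -0.2, -0.6]
finger_gap: 53.3
```

```bash
python3 - <<'E'
from h import *
s=viewer.snapshot("scene");q=sensors.sense();print(q["tool_pos"].round(2))
crop(s,"x1",180,130,250,190,3)
for c,a in gold(s,(375,275,60,60))[0]:
    if a>6: print(c,a)
E
python3 p.py 571.6 -27.8 127 174.7 606.8 361.6 110 168.9
```

```text
[572.63 -27.85 127.81]
[403.72727273 276.90909091] 11
[418.71428571 281.28571429] 14
[408.26666667 286.        ] 15
[391.93333333 301.73333333] 15
[np.float64(0.0009), np.float64(0.391), 0.017, 0, 0, 5.8]
```

View pics/x1.png

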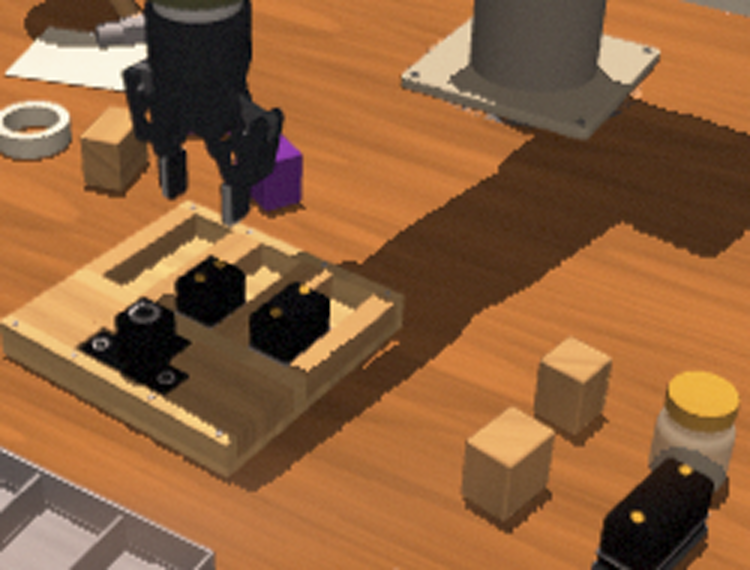

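Run:
```python
from h import *
s=viewer.snapshot("scene");t=viewer.snapshot("top")
print(tri(t,(118,151.5),s,(408.27,286)),cast(s,[(408.27,286),(391.93,301.73)],56.4))
```

```text
(array([577.0743603 , 367.64376236,  56.92104076]), np.float64(0.17650856526510794)) [[576.27540083 367.84797888  56.4       ]
 [635.68508727 355.75318778  56.4       ]]
```

{"name": "move_arm", "arguments": {"rows": [[[0,0.03,0,0,0,0.5],[0,0.075,0,0,0,1.1],[0,0.12,0,0,0,1.8],[0,0.165,0,0,0,2.5],[0,0.21,0,0,0,3.2],[0,0.255,0,0,0,3.9],[0,0.3,0,0,0,4.6],[0,0.345,0,0,0,5.2],[0.0009,0.375,0.01,0,0,5.8],[0.0009,0.391,0.017,0,0,5.8],[0.0009,0.391,0.017,0,0,5.8],[0.0009,0.391,0.017,0,0,5.8],[0.0009,0.391,0.017,0,0,5.8],[0.0009,0.391,0.017,0,0,5.8],[0.0009,0.391,0.017,0,0,5.8]]], "grip": 0.65}}

```text
time: 23.5
tool_pos: [607.1, 360.9, 110.4]
tcp_rot: [180.0, 0.0, 168.9]
ft_force: [-0.3, 0.5, 0.2]
finger_gap: 55.1
```

Run:
```python
from h import *
s=viewer.snapshot("scene");q=sensors.sense();print(q["tool_pos"].round(2))
crop(s,"y1",340,190,120,140,4)
```

```text
[607.01 361.05 110.34]
```

View pics/y1.png

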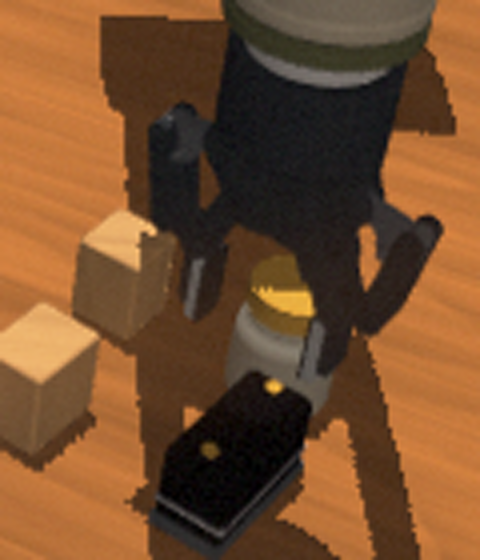

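{"name": "move_arm", "arguments": {"rows": [[[0,0,0.03,0,0,0],[0,0,0.06,0,0,0],[0,0,0.072,0,0,0],[0,0,0.077,0,0,0],[0,0,0.077,0,0,0],[0,0,0.077,0,0,0],[0,0,0.077,0,0,0],[0,0,0.077,0,0,0]]]}}

```text
time: 24.35
tool_pos: [607.4, 362.2, 34.3]
tcp_rot: [179.9, 0.1, 168.9]
ft_force: [0.2, 0.2, 0.8]
finger_gap: 55.3
```

{"name": "move_arm", "arguments": {"rows": [[[0,0,0,0,0,0],[0,0,0,0,0,0],[0,0,0,0,0,0],[0,0,0,0,0,0],[0,0,0,0,0,0]]], "grip": 0}}

```text
time: 24.85
tool_pos: [607.1, 361.9, 33.7]
tcp_rot: [180.0, 0.1, 168.9]
ft_force: [-0.6, -1.0, 5.9]
finger_gap: 39.1
```

Run:
```python
from h import *
w=toworld([-41.8+60-1.5-43,-75])[0];print(w)
import subprocess
print(subprocess.run(["python3","p.py",*map(str,[606.8,361.6,33,168.9,w[0],w[1],115,174.7])],capture_output=True,text=True).stdout)
```

```text
[ 546.8 -100.9]
[np.float64(-0.0302), np.float64(-0.4654), -0.082, 0, 0, -5.8]
```

{"name": "move_arm", "arguments": {"rows": [[[0,0,-0.02,0,0,0],[0,0,-0.05,0,0,0],[0,0,-0.08,0,0,0],[-0.0016,-0.025,-0.084,0,0,-0.3],[-0.004,-0.065,-0.084,0,0,-0.8],[-0.007,-0.11,-0.084,0,0,-1.4],[-0.01,-0.155,-0.084,0,0,-2],[-0.013,-0.2,-0.084,0,0,-2.5],[-0.016,-0.245,-0.084,0,0,-3.1],[-0.019,-0.29,-0.084,0,0,-3.6],[-0.022,-0.335,-0.084,0,0,-4.2],[-0.025,-0.38,-0.084,0,0,-4.8],[-0.028,-0.425,-0.084,0,0,-5.3],[-0.0298,-0.455,-0.075,0,0,-5.7],[-0.0302,-0.4654,-0.06,0,0,-5.8],[-0.0302,-0.4654,-0.042,0,0,-5.8],[-0.0302,-0.4654,-0.042,0,0,-5.8],[-0.0302,-0.4654,-0.042,0,0,-5.8],[-0.0302,-0.4654,-0.042,0,0,-5.8],[-0.0302,-0.4654,-0.042,0,0,-5.8]]]}}

```text
time: 26.85
tool_pos: [547.8, -100.4, 75.8]
tcp_rot: [-180.0, 0.1, 174.8]
ft_force: [0.7, -0.5, -2.7]
finger_gap: 39.2
```

Run:
```python
from h import *
s=viewer.snapshot("scene");q=sensors.sense();print(q["tool_pos"].round(2),q["tcp_rot"].round(2),tocrate(q["tool_pos"]))
crop(s,"z1",180,130,250,190,3)
```

```text
[ 547.77 -100.47   75.74] [-1.7999e+02  9.0000e-02  1.7480e+02] [[-25.4 -74.5]]
```

View pics/z1.png

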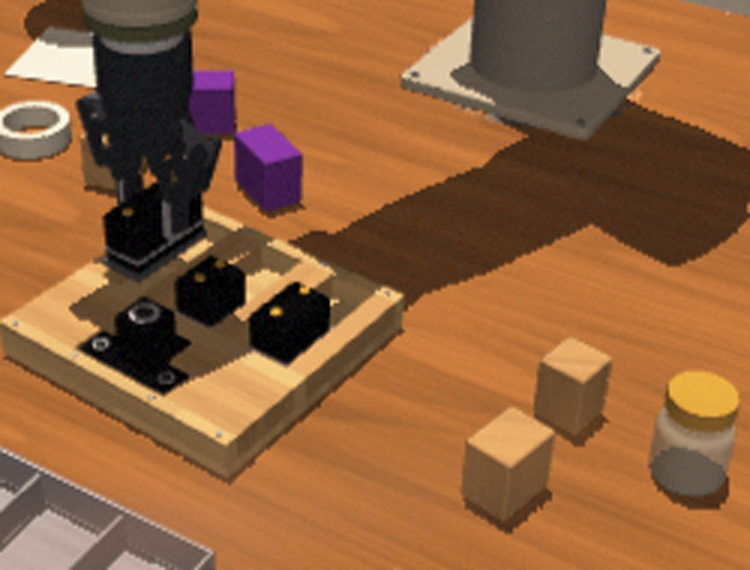

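{"name": "move_arm", "arguments": {"rows": [[[0,0,0.006,0,0,0],[0,0,0.012,0,0,0],[0,0,0.017,0,0,0],[0,0,0.02,0,0,0],[0,0,0.02,0,0,0],[0,0,0.02,0,0,0]]]}}

```text
time: 27.5
tool_pos: [546.9, -100.8, 54.6]
tcp_rot: [180.0, -0.0, 174.7]
ft_force: [-0.1, -1.0, -3.5]
finger_gap: 39.5
```

{"name": "move_arm", "arguments": {"rows": [[[0,0,0.004,0,0,0],[0,0,0.008,0,0,0],[0,0,0.01,0,0,0],[0,0,0.0115,0,0,0],[0,0,0.0125,0,0,0],[0,0,0.0125,0,0,0]]]}}

```text
time: 28.1
tool_pos: [546.8, -100.8, 43.7]
tcp_rot: [180.0, -0.0, 174.8]
ft_force: [-9.9, 2.3, 12.0]
finger_gap: 39.2
```

```bash
python3 p.py 546.8 -100.9 42.5 174.7 546.8 -100.9 120 174.7 412.2 -252.3 110 193.1
```

```text
[np.float64(0.0), np.float64(0.0), -0.0775, 0, 0, 0.0]
[np.float64(0.12), np.float64(-0.1632), -0.0675, 0, 0, -18.4]
```

{"name": "move_arm", "arguments": {"rows": [[[0,0,-0.001,0,0,0],[0,0,-0.001,0,0,0],[0,0,-0.001,0,0,0],[0,0,-0.001,0,0,0],[0,0,-0.03,0,0,0],[0,0,-0.07,0,0,0],[0,0,-0.0845,0,0,0],[0,0,-0.0845,0,0,0]]], "grip": 0.62}}

```text
time: 28.9
tool_pos: [549.3, -101.5, 130.1]
tcp_rot: [-179.9, 0.3, 174.7]
ft_force: [0.4, 1.1, 0.2]
finger_gap: 53.2
```

Run:
```python
from h import *
s=viewer.snapshot("scene");q=sensors.sense();print(q["tool_pos"].round(2))
crop(s,"aa1",130,130,250,190,3)
t=viewer.snapshot("top");cv2.imwrite("pics/aa2.png",t["color"][:,:,::-1])
```

```text
[ 547.9  -101.09  127.73]
```

View pics/aa1.png

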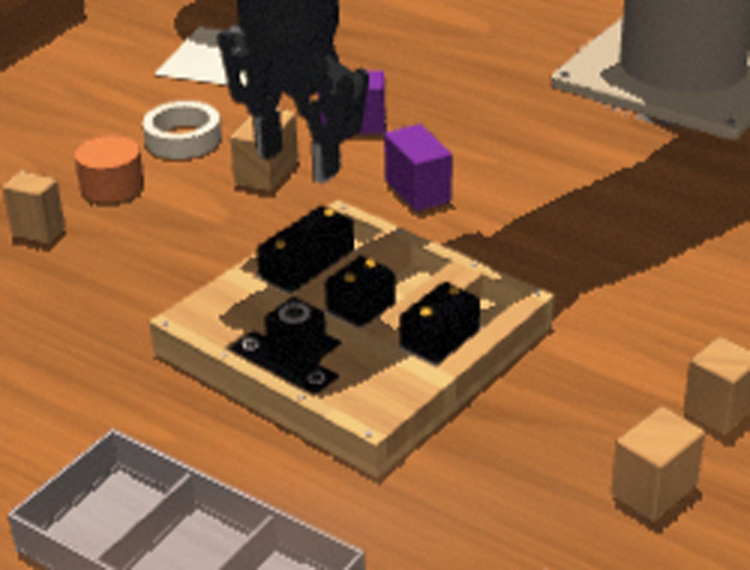

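View pics/aa2.png

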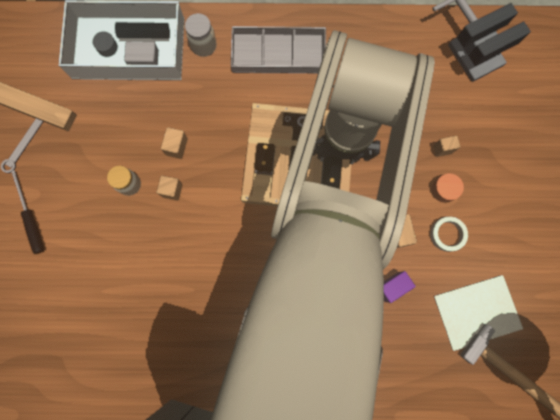

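{"name": "move_arm", "arguments": {"rows": [[[0.015,-0.02,0,0,0,-2.3],[0.037,-0.05,0,0,0,-5.7],[0.06,-0.082,0,0,0,-9.2],[0.083,-0.113,0,0,0,-12.7],[0.105,-0.143,0.005,0,0,-16.1],[0.12,-0.1632,0.017,0,0,-18.4],[0.12,-0.1632,0.017,0,0,-18.4],[0.12,-0.1632,0.017,0,0,-18.4],[0.12,-0.1632,0.017,0,0,-18.4],[0.12,-0.1632,0.017,0,0,-18.4],[0.12,-0.1632,0.017,0,0,-18.4],[0.12,-0.1632,0.017,0,0,-18.4]]], "grip": 0.68}}

```text
time: 30.2
tool_pos: [413.0, -252.0, 109.9]
tcp_rot: [-180.0, 0.0, -166.8]
ft_force: [-1.0, 0.6, 0.6]
finger_gap: 58.3
```

Run:
```python
from h import *
s=viewer.snapshot("scene");q=sensors.sense();print(q["tool_pos"].round(2),q["tcp_rot"].round(2))
crop(s,"bb1",130,130,250,190,3)
t=viewer.snapshot("top")
crop(t,"bb2",230,90,140,130,5)
overlay(s,"bb3",[box(np.array([412.2,-252.3]),13.1,65,40,0,54)],(180,120,100,80),7,255)
```

```text
[ 412.93 -252.08  109.93] [-1.7999e+02  1.0000e-02 -1.6681e+02]
```

View pics/bb2.png

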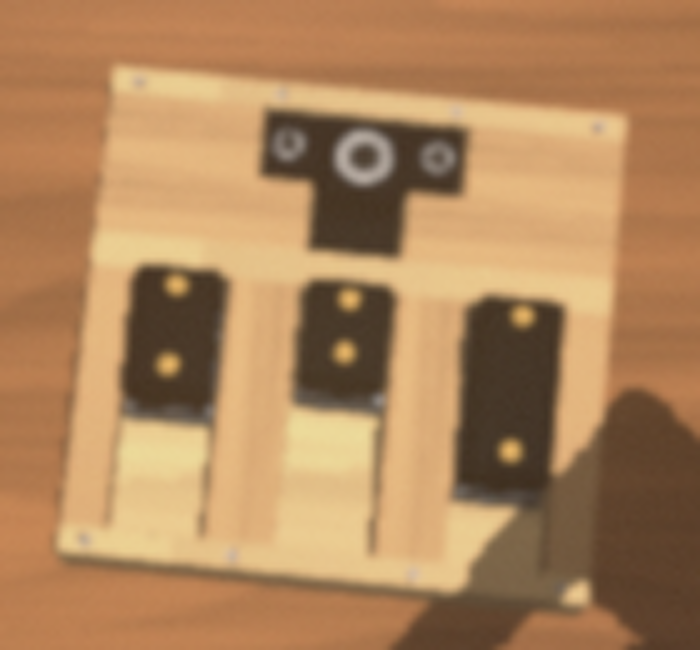

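View pics/bb3.png

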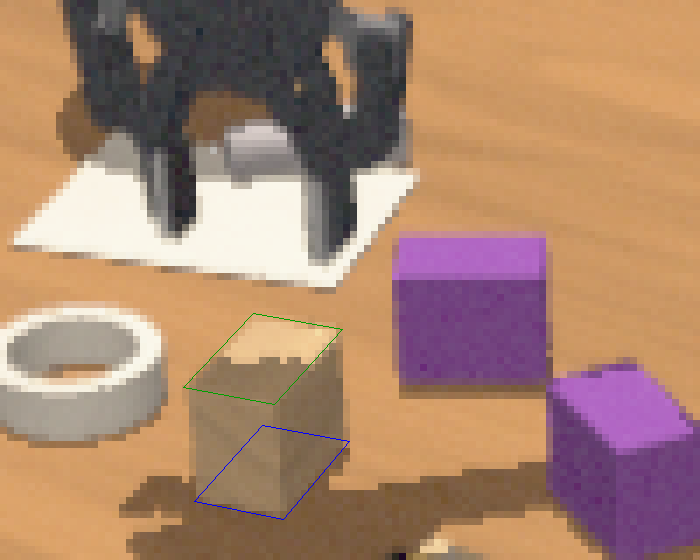

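Run:
```python
from h import *
t=viewer.snapshot("top")
d=[(c,a) for c,a in gold(t,(250,135,110,55))[0] if 8<a<40]
for c,a in d: print(c.round(1),a,tocrate(cast(t,c,66.4))[0])
P=np.array([(364,157)])/5+[229.5,89.5];print("ring",tocrate(cast(t,P,68.5)))
P=np.array([(288,144),(438,158)])/5+[229.5,89.5];print("bolts",tocrate(cast(t,P,33)))
```

```text
[298.4 160. ] 23 [-20.7   0.2]
[263.  162.4] 23 [-33.7  75.5]
[331.9 179.9] 22 [-57.1 -75.3]
ring [[67.4  0.2]]
bolts [[ 83.1  34.4]
 [ 83.4 -33.7]]
```

{"name": "move_arm", "arguments": {"rows": [[[0,0,0.03,0,0,0],[0,0,0.06,0,0,0],[0,0,0.072,0,0,0],[0,0,0.077,0,0,0],[0,0,0.077,0,0,0],[0,0,0.077,0,0,0],[0,0,0.077,0,0,0],[0,0,0.077,0,0,0]]]}}

```text
time: 31.15
tool_pos: [413.3, -252.9, 33.9]
tcp_rot: [-179.9, 0.1, -166.9]
ft_force: [0.5, -0.6, -0.5]
finger_gap: 57.7
```

{"name": "move_arm", "arguments": {"rows": [[[0,0,0,0,0,0],[0,0,0,0,0,0],[0,0,0,0,0,0],[0,0,0,0,0,0],[0,0,0,0,0,0]]], "grip": 0, "newtons": 40}}

```text
time: 31.65
tool_pos: [413.0, -252.7, 33.4]
tcp_rot: [-179.9, 0.0, -166.9]
ft_force: [-0.5, 0.8, 6.0]
finger_gap: 39.2
```

Run:
```python
from h import *
w=toworld([-67.0,0.2])[0];print(w)
import subprocess
print(subprocess.run(["python3","p.py",*map(str,[412.2,-252.3,33,193.1,w[0],w[1],120,174.7])],capture_output=True,text=True).stdout)
```

```text
[513.2 -22.2]
[np.float64(-0.1505), np.float64(0.2012), -0.087, 0, 0, 18.4]
```

{"name": "move_arm", "arguments": {"rows": [[[0,0,-0.02,0,0,0],[0,0,-0.05,0,0,0],[0,0,-0.08,0,0,0],[-0.0145,0.0194,-0.087,0,0,1.8],[-0.037,0.0495,-0.087,0,0,4.5],[-0.062,0.0829,-0.087,0,0,7.6],[-0.087,0.116,-0.087,0,0,10.6],[-0.112,0.15,-0.087,0,0,13.7],[-0.137,0.183,-0.087,0,0,16.7],[-0.1505,0.2012,-0.087,0,0,18.4],[-0.1505,0.2012,-0.08,0,0,18.4],[-0.1505,0.2012,-0.074,0,0,18.4],[-0.1505,0.2012,-0.074,0,0,18.4],[-0.1505,0.2012,-0.074,0,0,18.4],[-0.1505,0.2012,-0.074,0,0,18.4],[-0.1505,0.2012,-0.074,0,0,18.4],[-0.1505,0.2012,-0.074,0,0,18.4]]]}}

```text
time: 33.35
tool_pos: [513.5, -22.6, 107.1]
tcp_rot: [-180.0, 0.0, 174.7]
ft_force: [-0.1, -0.0, -0.6]
finger_gap: 39.0
```

Run:
```python
from h import *
s=viewer.snapshot("scene");q=sensors.sense();print(q["tool_pos"].round(2),q["tcp_rot"].round(2),tocrate(q["tool_pos"]),q["finger_gap"],q["ft_force"])
crop(s,"cc1",200,140,120,110,5)
```

```text
[513.47 -22.49 107.03] [-1.8000e+02  3.0000e-02  1.7472e+02] [[-66.7  -0.1]] 39.59341604546638 [-0.57975154  0.21113665 -0.80306072]
```

View pics/cc1.png

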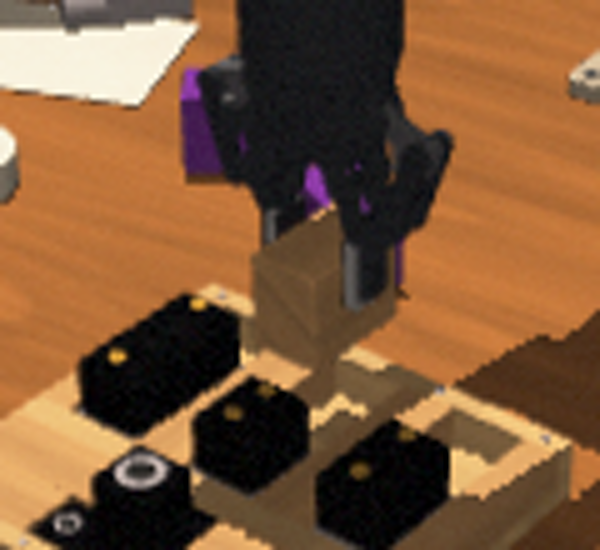

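Run:
```python
from h import *
s=viewer.snapshot("scene")
print(tocrate(cast(s,np.array([(318,272),(256,252)])/5+[199.5,139.5],54+73.6)))
```

```text
[[-42.   16.2]
 [-37.6 -18. ]]
```

{"name": "move_arm", "arguments": {"rows": [[[0,0,0.008,0,0,0],[0,0,0.016,0,0,0],[0,0,0.024,0,0,0],[0,0,0.028,0,0,0],[0,0,0.028,0,0,0]]]}}

```text
time: 33.95
tool_pos: [512.4, -22.0, 77.4]
tcp_rot: [180.0, -0.1, 174.8]
ft_force: [-0.1, -0.0, -1.5]
finger_gap: 39.0
```

{"name": "move_arm", "arguments": {"rows": [[[0,0,0.005,0,0,0],[0,0,0.01,0,0,0],[0,0,0.014,0,0,0],[0,0,0.018,0,0,0],[0,0,0.02,0,0,0],[0,0,0.02,0,0,0]]]}}

```text
time: 34.55
tool_pos: [513.0, -22.2, 58.3]
tcp_rot: [180.0, -0.0, 174.7]
ft_force: [-0.7, 0.0, -0.0]
finger_gap: 39.5
```

Inside the bay freely. On to the floor.

{"name": "move_arm", "arguments": {"rows": [[[0,0,0.005,0,0,0],[0,0,0.01,0,0,0],[0,0,0.013,0,0,0],[0,0,0.015,0,0,0],[0,0,0.0165,0,0,0],[0,0,0.0165,0,0,0]]]}}

```text
time: 35.15
tool_pos: [513.0, -22.1, 43.5]
tcp_rot: [-180.0, -0.1, 174.8]
ft_force: [-9.9, 1.3, 15.1]
finger_gap: 39.4
```

{"name": "move_arm", "arguments": {"rows": [[[0,0,-0.001,0,0,0],[0,0,-0.001,0,0,0],[0,0,-0.001,0,0,0],[0,0,-0.001,0,0,0],[0,0,-0.03,0,0,0],[0,0,-0.07,0,0,0],[0,0,-0.0855,0,0,0],[0,0,-0.0855,0,0,0]]], "grip": 0.62}}

```text
time: 35.95
tool_pos: [515.7, -22.5, 131.1]
tcp_rot: [-180.0, 0.3, 174.7]
ft_force: [-0.2, -0.5, -0.8]
finger_gap: 53.1
```

```bash
python3 - <<'E'
from h import *
s=viewer.snapshot("scene")
crop(s,"dd1",120,140,200,150,4)
overlay(s,"dd2",[box(np.array([605.7,-359.9]),12.2,29,40,0,54)],(110,170,80,60),8,255)
E
python3 p.py 513.2 -22.2 127 174.7 605.7 -359.9 110 192.2
```

```text
[np.float64(-0.1233), np.float64(-0.3277), 0.017, 0, 0, -17.5]
```

View pics/dd1.png

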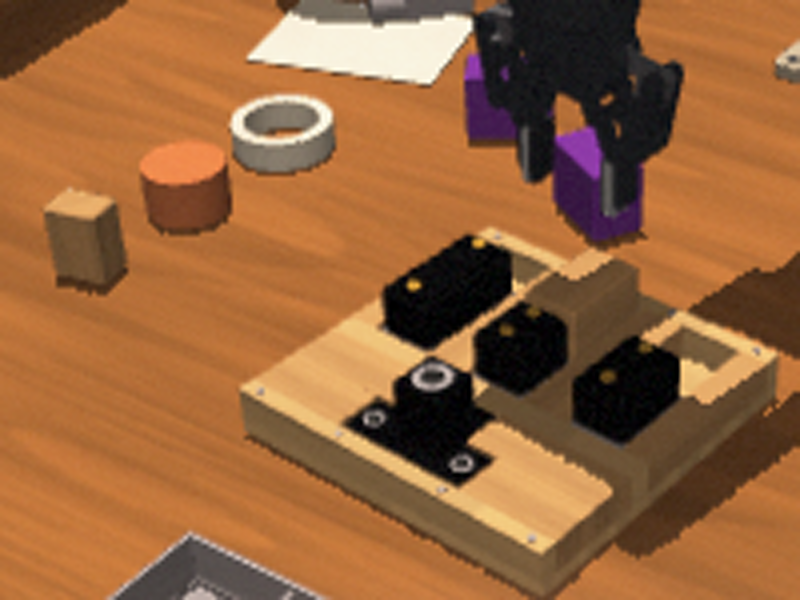

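View pics/dd2.png

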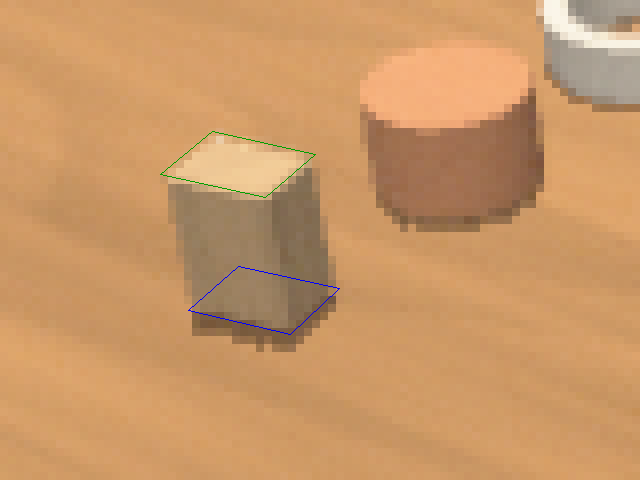

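{"name": "move_arm", "arguments": {"rows": [[[-0.01,-0.027,0,0,0,-1.4],[-0.025,-0.066,0,0,0,-3.5],[-0.041,-0.108,0,0,0,-5.7],[-0.057,-0.15,0,0,0,-8],[-0.073,-0.193,0,0,0,-10.2],[-0.089,-0.235,0,0,0,-12.5],[-0.105,-0.278,0,0,0,-14.8],[-0.119,-0.315,0.008,0,0,-16.8],[-0.1239,-0.3277,0.017,0,0,-17.5],[-0.1239,-0.3277,0.017,0,0,-17.5],[-0.1239,-0.3277,0.017,0,0,-17.5],[-0.1239,-0.3277,0.017,0,0,-17.5],[-0.1239,-0.3277,0.017,0,0,-17.5],[-0.1239,-0.3277,0.017,0,0,-17.5],[-0.1239,-0.3277,0.017,0,0,-17.5]]], "grip": 0.68}}

```text
time: 37.5
tool_pos: [607.0, -359.4, 111.4]
tcp_rot: [-180.0, 0.0, -167.7]
ft_force: [0.0, -0.1, -0.3]
finger_gap: 58.0
```

Run:
```python
from h import *
s=viewer.snapshot("scene");q=sensors.sense();print(q["tool_pos"].round(2),q["tcp_rot"].round(2))
t=viewer.snapshot("top")
crop(s,"ee1",100,130,120,100,5)
crop(t,"ee2",230,90,140,130,5)
```

```text
[ 606.96 -359.52  111.28] [-1.7997e+02  3.0000e-02 -1.6772e+02]
```

View pics/ee1.png

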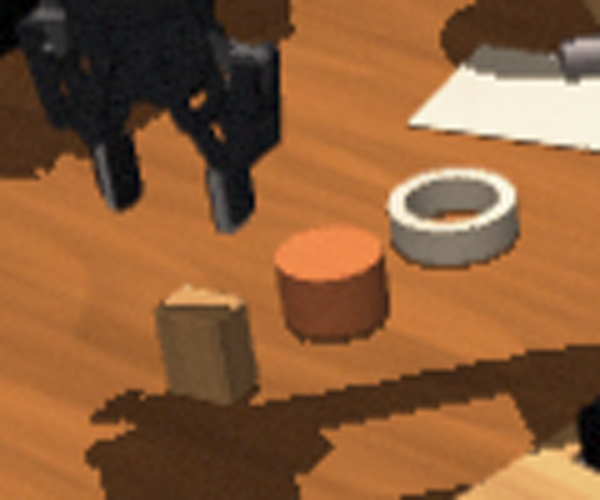

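View pics/ee2.png

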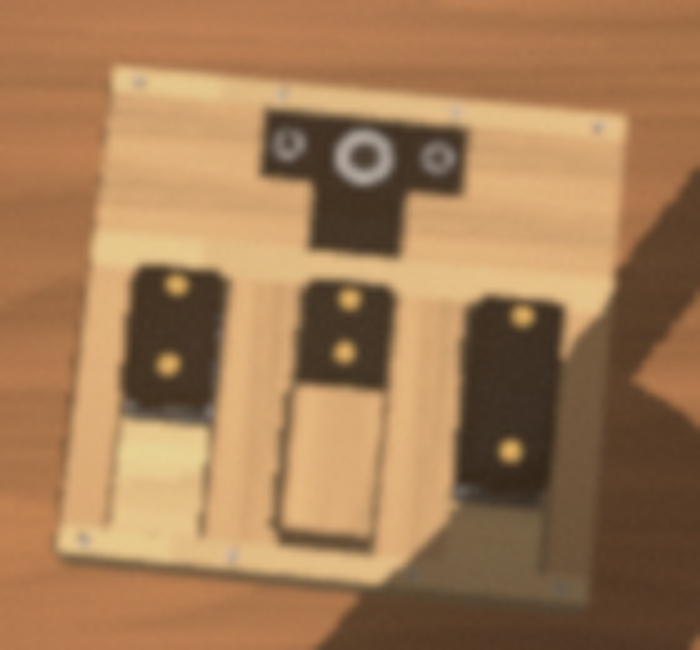

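{"name": "move_arm", "arguments": {"rows": [[[0,0,0.03,0,0,0],[0,0,0.06,0,0,0],[0,0,0.072,0,0,0],[0,0,0.077,0,0,0],[0,0,0.077,0,0,0],[0,0,0.077,0,0,0],[0,0,0.077,0,0,0],[0,0,0.077,0,0,0]]]}}

```text
time: 38.4
tool_pos: [607.5, -360.4, 35.3]
tcp_rot: [-179.9, 0.1, -167.8]
ft_force: [-0.1, -0.2, -1.1]
finger_gap: 58.4
```

{"name": "move_arm", "arguments": {"rows": [[[0,0,0,0,0,0],[0,0,0,0,0,0],[0,0,0,0,0,0],[0,0,0,0,0,0],[0,0,0,0,0,0]]], "grip": 0}}

```text
time: 38.9
tool_pos: [607.2, -360.2, 34.6]
tcp_rot: [-179.9, 0.1, -167.8]
ft_force: [0.4, 0.5, 6.4]
finger_gap: 39.2
```

Run:
```python
from h import *
t=viewer.snapshot("top")
big=cv2.resize(t["color"],None,fx=4,fy=4,interpolation=cv2.INTER_CUBIC)
# blk1 top face corners (hand-read in ee2)
P=np.array([(296,384),(387,391),(372,537),(283,527)])/5+[229.5,89.5];print(tocrate(cast(t,P,64)))
# bay1 near wall floor/rim
w=toworld([-85.6,-75.2])[0];print(w)
import subprocess
print(subprocess.run(["python3","p.py",*map(str,[606.3,-359.9,33,192.2,w[0],w[1],125,174.7])],capture_output=True,text=True).stdout)
```

```text
[[-36.1  19.6]
 [-35.1 -19.7]
 [-99.6 -19.2]
 [-99.2  19. ]]
[487.7 -95.6]
[np.float64(0.0601), np.float64(0.2834), -0.092, 0, 0, 17.5]
```

{"name": "move_arm", "arguments": {"rows": [[[0,0,-0.02,0,0,0],[0,0,-0.05,0,0,0],[0,0,-0.08,0,0,0],[0.005,0.0236,-0.092,0,0,1.5],[0.0125,0.059,-0.092,0,0,3.6],[0.0215,0.101,-0.092,0,0,6.3],[0.0305,0.144,-0.092,0,0,8.9],[0.0395,0.186,-0.092,0,0,11.5],[0.0485,0.229,-0.092,0,0,14.1],[0.0565,0.267,-0.092,0,0,16.5],[0.0598,0.2834,-0.085,0,0,17.5],[0.0598,0.2834,-0.078,0,0,17.5],[0.0598,0.2834,-0.075,0,0,17.5],[0.0598,0.2834,-0.075,0,0,17.5],[0.0598,0.2834,-0.075,0,0,17.5],[0.0598,0.2834,-0.075,0,0,17.5],[0.0598,0.2834,-0.075,0,0,17.5]]]}}

```text
time: 40.65
tool_pos: [488.5, -96.2, 109.0]
tcp_rot: [-180.0, 0.0, 174.7]
ft_force: [0.3, -0.7, -1.3]
finger_gap: 39.1
```

Run:
```python
from h import *
s=viewer.snapshot("scene");q=sensors.sense();print(q["tool_pos"].round(2),q["tcp_rot"].round(2),tocrate(q["tool_pos"]),q["finger_gap"])
crop(s,"ff1",170,130,120,100,5)
```

```text
[488.41 -96.02 108.93] [-1.8000e+02  1.0000e-02  1.7471e+02] [[-84.9 -75.6]] 39.333380471695584
```

View pics/ff1.png

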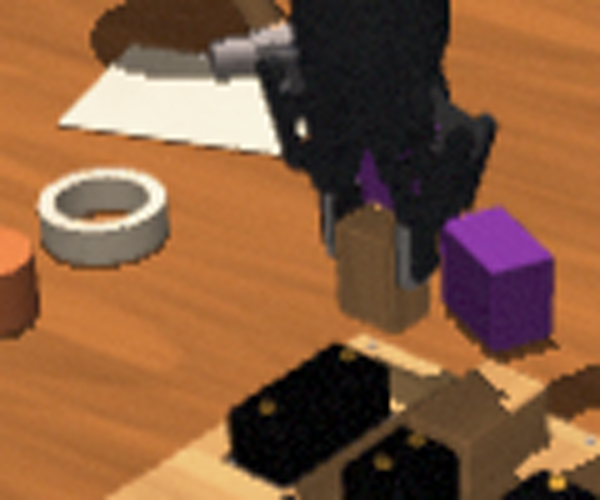

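{"name": "move_arm", "arguments": {"rows": [[[0,0,0.008,0,0,0],[0,0,0.016,0,0,0],[0,0,0.024,0,0,0],[0,0,0.028,0,0,0],[0,0,0.028,0,0,0],[0,0,0.028,0,0,0]]]}}

```text
time: 41.3
tool_pos: [488.1, -95.6, 80.6]
tcp_rot: [180.0, -0.0, 174.8]
ft_force: [-0.8, 0.6, -1.4]
finger_gap: 39.7
```

{"name": "move_arm", "arguments": {"rows": [[[0,0,0.005,0,0,0],[0,0,0.01,0,0,0],[0,0,0.015,0,0,0],[0,0,0.018,0,0,0],[0,0,0.02,0,0,0],[0,0,0.02,0,0,0]]]}}

```text
time: 41.9
tool_pos: [487.9, -95.5, 60.3]
tcp_rot: [180.0, -0.0, 174.7]
ft_force: [0.6, -0.3, -1.0]
finger_gap: 39.3
```

Bottom ~26, inside. To the floor (TCP ≈ 44).

{"name": "move_arm", "arguments": {"rows": [[[0,0,0.005,0,0,0],[0,0,0.01,0,0,0],[0,0,0.013,0,0,0],[0,0,0.016,0,0,0],[0,0,0.0175,0,0,0],[0,0,0.0175,0,0,0]]]}}

```text
time: 42.5
tool_pos: [488.1, -95.5, 44.5]
tcp_rot: [180.0, -0.0, 174.8]
ft_force: [-8.4, 2.1, 16.7]
finger_gap: 39.2
```

{"name": "move_arm", "arguments": {"rows": [[[0,0,-0.001,0,0,0],[0,0,-0.001,0,0,0],[0,0,-0.001,0,0,0],[0,0,-0.001,0,0,0],[0,0,-0.03,0,0,0],[0,0,-0.07,0,0,0],[0,0,-0.084,0,0,0],[0,0,-0.084,0,0,0],[0,0,-0.084,0,0,0]]], "grip": 0.62}}

```text
time: 43.4
tool_pos: [487.9, -95.5, 126.5]
tcp_rot: [180.0, -0.0, 174.7]
ft_force: [-0.8, 0.3, -0.4]
finger_gap: 53.1
```

```bash
python3 - <<'E'
from h import *
s=viewer.snapshot("scene");t=viewer.snapshot("top");q=sensors.sense();print(q["tool_pos"].round(2))
crop(s,"gg1",170,140,200,150,4)
for o in blocks(t)[0]: print(np.round(o,1))
overlay(s,"gg2",[box(np.array([607.3,252.3]),-13.7,53,40,0,54)],(310,220,80,90),6,255)
E
python3 p.py 488.0 -95.5 127 174.7 607.3 252.3 110 166.3
```

```text
[486.93 -95.24 125.31]
[ 472.  -105.2   56.7   33.9   85.1 1186. ]
[ 491.6   13.8   50.2   35.4   -5.2 1145.9]
[ 503.2  257.5   37.    36.1   -9.7 1223.8]
[ 507.6 -354.2   50.6   50.6   87.2 1824.2]
[ 521.9  363.7   44.9   42.9  -89.4 1525.1]
[ 607.4  252.3   49.9   36.9  -13.8 1713.1]
[np.float64(-0.0867), np.float64(0.3573), 0.017, 0, 0, 8.4]
```

View pics/gg1.png

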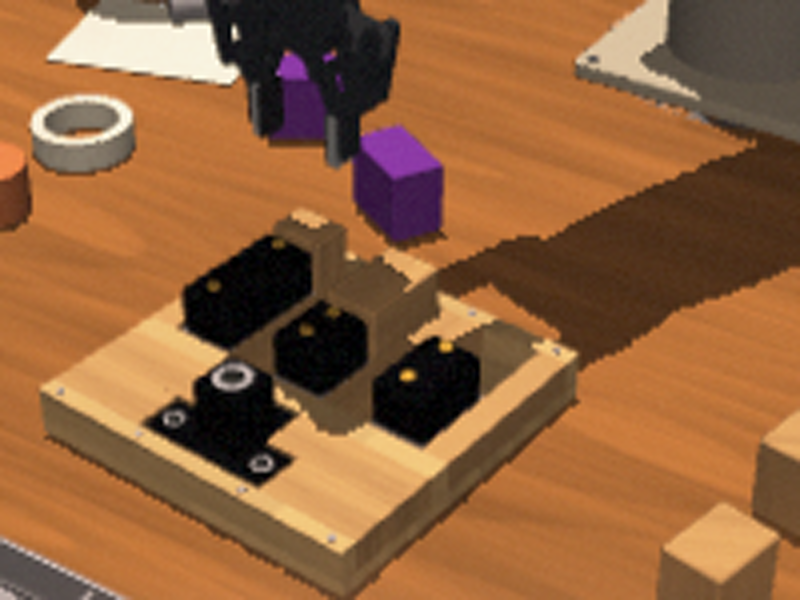

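View pics/gg2.png

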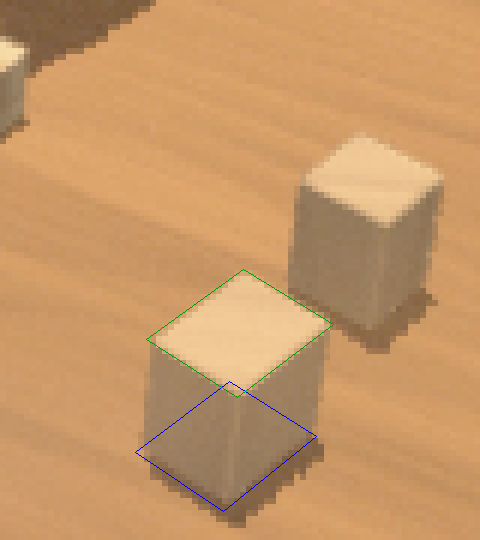

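{"name": "move_arm", "arguments": {"rows": [[[-0.006,0.0245,0,0,0,0.6],[-0.0155,0.064,0,0,0,1.5],[-0.0265,0.109,0,0,0,2.6],[-0.0375,0.1545,0,0,0,3.6],[-0.0485,0.2,0,0,0,4.7],[-0.0595,0.245,0,0,0,5.8],[-0.0705,0.29,0,0,0,6.8],[-0.081,0.334,0.005,0,0,7.9],[-0.0867,0.3573,0.017,0,0,8.4],[-0.0867,0.3573,0.017,0,0,8.4],[-0.0867,0.3573,0.017,0,0,8.4],[-0.0867,0.3573,0.017,0,0,8.4],[-0.0867,0.3573,0.017,0,0,8.4],[-0.0867,0.3573,0.017,0,0,8.4],[-0.0867,0.3573,0.017,0,0,8.4]]], "grip": 0.68}}

```text
time: 45.0
tool_pos: [607.5, 251.6, 110.8]
tcp_rot: [180.0, 0.0, 166.3]
ft_force: [1.0, 0.4, -0.1]
finger_gap: 58.4
```

Run:
```python
from h import *
s=viewer.snapshot("scene");q=sensors.sense();print(q["tool_pos"].round(2),q["tcp_rot"].round(2))
crop(s,"hh1",280,150,150,150,4)
```

```text
[607.44 251.76 110.76] [1.7998e+02 3.0000e-02 1.6630e+02]
```

View pics/hh1.png

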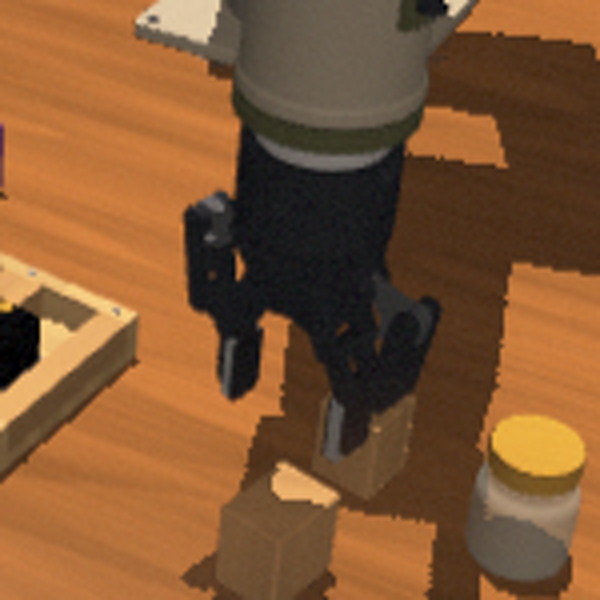

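{"name": "move_arm", "arguments": {"rows": [[[0,0,0.03,0,0,0],[0,0,0.06,0,0,0],[0,0,0.072,0,0,0],[0,0,0.077,0,0,0],[0,0,0.077,0,0,0],[0,0,0.077,0,0,0],[0,0,0.077,0,0,0],[0,0,0.077,0,0,0]]]}}

```text
time: 45.85
tool_pos: [608.1, 252.6, 34.7]
tcp_rot: [179.9, 0.1, 166.3]
ft_force: [0.1, 0.1, 0.6]
finger_gap: 58.1
```

{"name": "move_arm", "arguments": {"rows": [[[0,0,0,0,0,0],[0,0,0,0,0,0],[0,0,0,0,0,0],[0,0,0,0,0,0],[0,0,0,0,0,0]]], "grip": 0}}

```text
time: 46.35
tool_pos: [607.8, 252.5, 34.1]
tcp_rot: [180.0, 0.1, 166.3]
ft_force: [-1.0, 0.1, 5.6]
finger_gap: 39.2
```

Run:
```python
from h import *
w=toworld([-73.8,75.2])[0];print(w)
import subprocess
print(subprocess.run(["python3","p.py",*map(str,[607.2,252.4,33.5,166.3,w[0],w[1],125.5,174.7])],capture_output=True,text=True).stdout)
```

```text
[513.4  53.1]
[np.float64(0.0439), np.float64(-0.2158), -0.092, 0, 0, -8.4]
```

{"name": "move_arm", "arguments": {"rows": [[[0,0,-0.02,0,0,0],[0,0,-0.05,0,0,0],[0,0,-0.08,0,0,0],[0.005,-0.0246,-0.092,0,0,-1],[0.0125,-0.0614,-0.092,0,0,-2.4],[0.0215,-0.1057,-0.092,0,0,-4.1],[0.0305,-0.15,-0.092,0,0,-5.8],[0.0385,-0.189,-0.092,0,0,-7.4],[0.0435,-0.2138,-0.09,0,0,-8.3],[0.0439,-0.2158,-0.083,0,0,-8.4],[0.0439,-0.2158,-0.076,0,0,-8.4],[0.0439,-0.2158,-0.075,0,0,-8.4],[0.0439,-0.2158,-0.075,0,0,-8.4],[0.0439,-0.2158,-0.075,0,0,-8.4],[0.0439,-0.2158,-0.075,0,0,-8.4],[0.0439,-0.2158,-0.075,0,0,-8.4]]]}}

```text
time: 47.95
tool_pos: [513.9, 53.3, 108.5]
tcp_rot: [180.0, 0.0, 174.8]
ft_force: [-0.3, 0.1, -1.5]
finger_gap: 39.3
```

Run:
```python
from h import *
s=viewer.snapshot("scene");q=sensors.sense();print(q["tool_pos"].round(2),q["tcp_rot"].round(2),tocrate(q["tool_pos"]),q["finger_gap"])
crop(s,"ii1",190,130,120,100,5)
```

```text
[513.86  53.2  108.47] [1.8000e+02 2.0000e-02 1.7477e+02] [[-73.3  75.4]] 39.479291797723334
```

View pics/ii1.png

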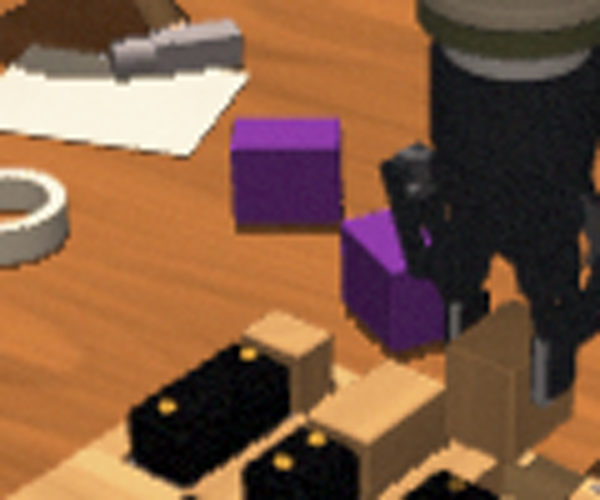

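{"name": "move_arm", "arguments": {"rows": [[[0,0,0.008,0,0,0],[0,0,0.016,0,0,0],[0,0,0.024,0,0,0],[0,0,0.028,0,0,0],[0,0,0.028,0,0,0],[0,0,0.028,0,0,0]]]}}

```text
time: 48.6
tool_pos: [513.6, 52.9, 80.1]
tcp_rot: [-180.0, -0.0, 174.7]
ft_force: [0.2, 0.1, -0.9]
finger_gap: 39.3
```

{"name": "move_arm", "arguments": {"rows": [[[0,0,0.005,0,0,0],[0,0,0.01,0,0,0],[0,0,0.015,0,0,0],[0,0,0.018,0,0,0],[0,0,0.02,0,0,0],[0,0,0.02,0,0,0]]]}}

```text
time: 49.2
tool_pos: [513.3, 52.9, 59.8]
tcp_rot: [-180.0, -0.0, 174.7]
ft_force: [0.0, -0.5, -1.3]
finger_gap: 39.2
```

{"name": "move_arm", "arguments": {"rows": [[[0,0,0.005,0,0,0],[0,0,0.01,0,0,0],[0,0,0.013,0,0,0],[0,0,0.016,0,0,0],[0,0,0.0175,0,0,0],[0,0,0.0175,0,0,0]]]}}

```text
time: 49.8
tool_pos: [513.5, 52.9, 44.1]
tcp_rot: [-180.0, -0.0, 174.8]
ft_force: [-10.1, -1.3, 16.4]
finger_gap: 38.7
```

{"name": "move_arm", "arguments": {"rows": [[[0,0,-0.001,0,0,0],[0,0,-0.001,0,0,0],[0,0,-0.001,0,0,0],[0,0,-0.001,0,0,0],[0,0,-0.03,0,0,0],[0,0,-0.07,0,0,0],[0,0,-0.11,0,0,0],[0,0,-0.16,0,0,0],[0,0.05,-0.17,0,0,0],[0,0.1,-0.17,0,0,0],[0,0.15,-0.17,0,0,0],[0,0.2,-0.17,0,0,0],[0,0.25,-0.17,0,0,0],[0,0.3,-0.17,0,0,0],[0,0.35,-0.17,0,0,0],[0,0.35,-0.17,0,0,0],[0,0.35,-0.17,0,0,0]]], "grip": 0.62}}

```text
time: 51.5
tool_pos: [545.0, 402.5, 211.3]
tcp_rot: [-179.9, -0.1, 174.9]
ft_force: [0.2, -0.1, -0.2]
finger_gap: 53.1
```

Run:
```python
from h import *
s=viewer.snapshot("scene");t=viewer.snapshot("top")
cv2.imwrite("pics/jj0.png",s["color"][:,:,::-1])
crop(s,"jj1",170,160,150,120,5);crop(t,"jj2",230,90,140,130,5);cv2.imwrite("pics/jj3.png",t["color"][:,:,::-1])
for c,a in gold(t,(250,135,110,55))[0]:
    if 8<a<40: print(c.round(1),a,tocrate(cast(t,c,66.4))[0])
```

```text
[298.4 160. ] 23 [-20.7   0.2]
[263.  162.4] 23 [-33.7  75.5]
[331.9 179.9] 22 [-57.1 -75.3]
```

View pics/jj0.png

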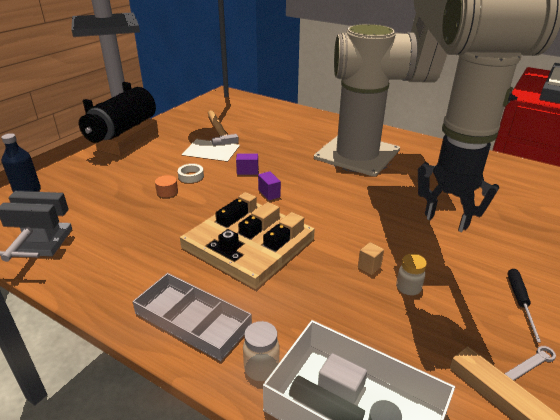

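View pics/jj1.png

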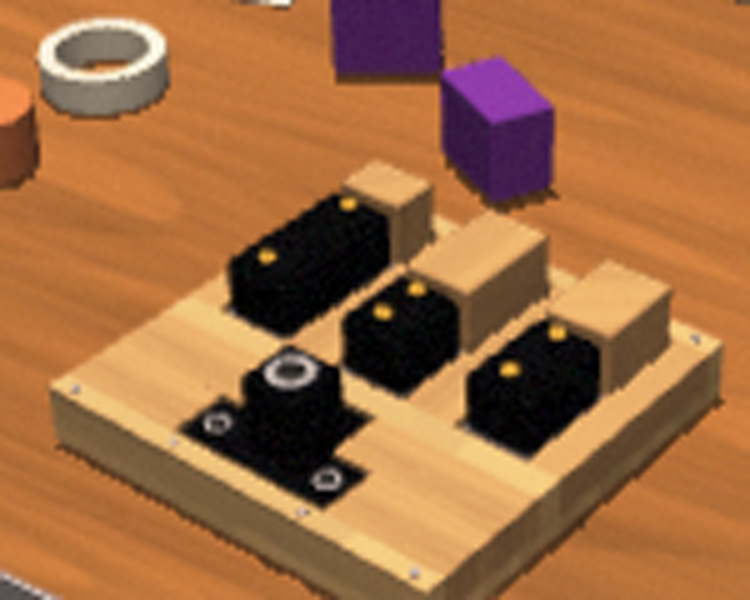

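View pics/jj2.png

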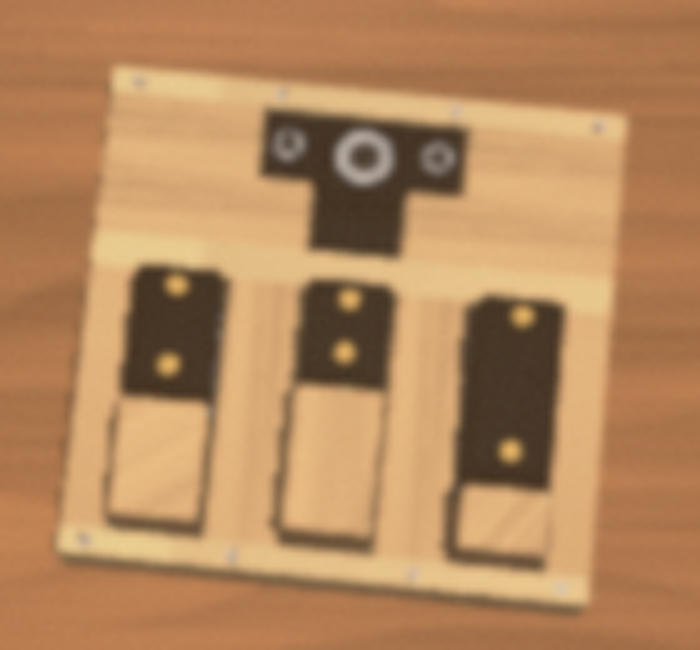

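```bash
python3 -c "
from bench import hand_in
print(hand_in())"
```

```text
the job is handed in; nothing more can be done
None
```

The crate is packed and handed in at about 51.5 s, and none of my last checks failed.

- **Bracket:** I laid it in the T-shaped pocket first. The last pictures show it flat and square, with the plate flush with the rim. Its pose measures within about 1 mm of the pocket estimate.
- **Regulators:** regulators 1, 2 and 4 were on the bench (3 was absent). Regulator 2 stands in bay 3, regulator 1 in bay 2 and regulator 4 in bay 1. All are upright and lengthwise, and their marker dots read the same before and after the blocks went in.
- **Blocks:** blocks 2, 1 and 4 went in beside them in the matching bays. Block 3 stays on the bench as the spare.
- **On the floor:** every part went into its recess without touching the rim. Each gave a clear contact force at floor height: about 5 N for the bracket and 11–17 N for the regulators and blocks.
- **Left alone:** the jar is standing, the purple look-alikes were not touched, and the gripper is well clear of everything.

I saw none of the parts get knocked aside. The vision estimates of where the bay ends lie differed by 1 to 3 mm between the two cameras.

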